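# Pin the heating bath in its working position

### The arm

A 6-joint arm with a two-finger parallel gripper is mounted at the origin on the work surface. World frame = base frame: x ahead of the robot, y to its left, z up, the work surface at z = 0. Lengths are in m, angles in degrees, forces in N, time in s.
With the tool pointing down it reaches from about 0.275 to 0.75 m from the base axis. Payload 10.2 kg.
Tool frame: the origin (TCP) lies midway between the tips of the shut fingers; the grasp point (between the pads) lies 19 mm behind it; z points along the fingers, x is the direction in which the jaws open and shut, and the axes are right-handed (so a half turn about z gives the same grasp; the last joint's range is limited). The gripper opens to 85 mm and grips with 20 to 120 N. Pads are 22 mm wide; open, the fingers measure 114 mm over their backs; the gripper's body (76 mm by 85 mm) begins 54 mm behind the grasp point. The pads swing forward as they close: fully open they stand 13 mm farther back than shut.
Start: joints at [52.575, 17.928, 85.812, -0, 76.261, -12.8], TCP at [0.219, 0.477, 0.231] pointing down, gripper open.
Joint ranges: [-168.41, 168.41], [-55.51, 124.54], [10.69, 146.95], [-70.63, 250.63], [1, 178], [-165.06, 165.06]. Speed limits (degrees/s): [136.94, 136.94, 172.46, 180, 180, 180].

### API

Orientations are given as [roll, pitch, yaw] about the fixed x, y, z axes, in that order (R = Rz(yaw) Ry(pitch) Rx(roll)).
In Python, from workcell import manip, vision gives the robot as it stands.
- The arm moves only by the tool jog_arm, never from a script. Its argument "rows" is a list of rows, each an object with "offset": the shift along the tool's x, y, z in m, a list of three; "roll": the turn about the tool's z in rad. In form: [{"offset": [tx, ty, tz], "roll": roll}, ...]. A call has 1 to 20 rows; each row is the pose to reach, as a shift and turn from the pose commanded when the call began, along the tool's axes at that moment; what a row does not reach only later rows make up. A row lasts 1/8 s, in which the tool goes at most 62.5 mm and 10.7 degrees, less where a joint would pass 70% of its speed; a pose out of reach is approached as far as the arm can. A call with a gripper value outside its range is refused whole. "hand" is the finger opening in m, from 0 to 0.0854, set as the call begins (left out, the last holds). The fingers move at their own pace and stop on an object; "grip_force" is the grip in N (left out, the last holds). Time passes only in rows, so rows that repeat a pose let the fingers close. It gives the time, the measured TCP pose, the force and the opening at its end, in the units of the state.
- manip.read_state(): the state, without advancing time (a new reading comes with each control period).
- vision.get_image(name): name is "scene" or "side" or "wrist"; returns a dict with "color" (420x560x3 uint8, red, green, blue), "range_z" (420x560 float32, m along the optical axis (not along the pixel's ray), 0 where there is no reading), "fx", "fy", "cx", "cy" (pixels), "extrinsics" (4x4, takes a point from camera to world coordinates). Camera axes: x right, y up, looking along -z (the intrinsics and any distortion apply to the point x, -y, -z); pixel columns grow to the right and rows downward; lengths in m; the calibration is good to about 2 mm. A picture is of the moment at which its call begins.
- manip.close_job(): hands the job in, once; it reports no verdict.
The state is a dict: "t": time; "joints": joint angles; "qd": joint speeds; "joint_efforts": joint torques, N m; "ee_pos": TCP position; "orientation": TCP orientation; "force": force on the tool from outside, world axes, zero at the start; "torque": the same for the moment, N m; "finger_gap": opening from 0.0 (shut) to 1.0 (fully open).
Only numpy, scipy, OpenCV 4.12 (cv2) and the standard library are available. Lean on these libraries where they do the work, as an engineer would, in place of code of your own. Each camera call takes 0.05 s, during which the arm holds its last target.

### The job

Lock the heating bath in its working position with the ball-lock pin from the white block: the bath is drawn along its rails by its black knob until the hole in its tongue lines up with the holes of the steel bracket, which has to be felt, for instance by resting the pin in the bracket and drawing the bath gently until the pin drops in. Push the pin fully home through all three holes by its button without forcing it, and let the button come back up so that the balls lock underneath; leave the other things where they are.

Things in the scene. Friction and masses are not known exactly. Their poses are not given: they have to be found in the camera images.
- bracket_hole (a point): Centre of the pin hole's mouth in the flat top of the steel bracket at the end of the bath's slide, 78 mm above the bench; fixed. z up; y along the rails towards the bath. The bracket is a clevis of two ears, 56 mm wide, open towards +y: upper ear 0 to 14 mm below this point, lower ear 26 to 34 mm below, free room under it down to 68 mm below. Holes 17 mm in diameter, no chamfer.
- bath_knob (a point): Middle of the upright black grip knob of the heating bath (white 190 mm square box, round steel well, top 188 mm above the bench), 28 mm in diameter, 78 to 118 mm above the bench, this point at 98. It stands on an arm whose top is 68 mm above the bench, 65 mm from the bath's side facing the robot. 100 mm to -x of bracket_hole; with the holes in line 175 to 205 mm to +y of it, see slide.
- slide: The fixed slide with the carriage that bears the bath (2.8 kg, friction 4 N, stays where left; starts 60 to 95 mm out along +y, end stop 6 mm past line-up). Origin below bracket_hole on the bench. The bath is screwed on through slots, so its place tells the tongue's only to 15 mm. The tongue, an 8 mm plate, tip 48 mm beyond its 17 mm hole, runs between the ears 16 to 24 mm below bracket_hole.
- pin_handle (a point): Centre of the ball-lock pin's handle: an upright grooved aluminium cylinder, 30 mm in diameter, 36 mm high. Its flat underside (shoulder, 18 mm below this point) rests on the white block, 68 mm above the bench. z points along the pin to the button. The only thing in the block with a steel button on top. About 150 to 250 g.
- pin_nose (a point): Tip of the pin's steel shank, on its axis 64 mm below the shoulder. Shank 16 mm in diameter, the last 5 mm tapering to 12 mm. Two balls, 37 mm below the shoulder, stick out 3.2 mm each and stop the pin at the bracket's mouth, nose 25 mm in (16 mm on the tongue); so it stands by itself, up to 7 degrees askew. Home, the shoulder lies on the bracket, nose 64 mm below bracket_hole, balls out under the lower ear.
- button_top (a point): Centre of the top of the pin's steel button, 18 mm in diameter, standing 10 mm out of the handle's top when released (28 mm above pin_handle), 4 mm when pressed.
- button (a joint): How far the pin's button is pressed, m: 0 released, 0.006 fully in; its spring pushes back with 7 N at 0, 13 N at 0.006. The balls draw in as it goes and clear the hole only in its last 1 mm; more push on the bottomed button drives the pin. Let up too early, the balls grip the hole's wall and the button stays part way in. Over 25 N on the button is forcing it.
- pin: The ball-lock pin; origin at the centre of its shoulder, z along it towards the button.
- pin_block: White plastic block 195 x 60 x 68 mm, fixed, long side along its x; origin at the centre of its underside. Three holes of 25 mm, 65 mm apart along x, hold upright the ball-lock pin and two other parts, in any order.
- clevis_pin: Plain steel pin in the block, flat head 28 mm in diameter and 10 mm high, no button. Not needed. Origin under its head.
- clamp_screw: Black six-lobed clamp screw in the block, knob 42 mm wide and 26 mm high. Not needed. Origin under its knob.
- beaker: Glass beaker, 70 mm wide, 90 mm high. Not needed. Origin under it.
- flask: Conical glass flask, 76 mm wide, 112 mm high. Not needed. Origin under it.
- jar: Brown glass jar, 60 mm wide, 100 mm high. Not needed. Origin under it.
- cork_ring: Cork flask ring, 90 mm wide, 28 mm high, lying flat. Not needed.
- spanner: Steel spanner, 180 mm long, lying flat. Not needed.
- bosshead: Blue rod clamp with a black screw, 85 mm long and 32 mm high, lying on the bench. Not needed.
Not all that is in view belongs to the job. What is shaped like the pin but pink or purple is not meant.

How it is judged (in metres and radians):
On the way:
1. the pin passes through both ears and the tongue with its button pressed (value of joint button above 0.004 m and z of pin_nose in the frame of bracket_hole below -0.052 m and horizontal distance between pin_nose and bracket_hole below 0.003 m), for 0.05 s.
At the end, for the whole second after the job is handed in: The bath is up at the bracket (knob at most 210 mm along the rails), the pin is home in the bracket (within 2.5 mm of full depth, upright, nose within 2.5 mm of the hole's axis) and at rest, and its button is fully out (within 1.2 mm) (y of bath_knob in the frame of bracket_hole below 0.21 m and z of pin_nose in the frame of bracket_hole below -0.0615 m and horizontal distance between pin_nose and bracket_hole below 0.0025 m and angle between the z axis of pin_handle and the z axis of bracket_hole, either way round below 0.08 rad and value of joint button below 0.0012 m and linear speed of pin below 0.01 m/s); the robot touches nothing.
It fails at once if the pin is forced: its button is pushed with more than 25 N (contact force between the fingers and button above 25 N).
It fails at once if the pin is rammed into the bracket or tongue, or the tongue dragged against it, with more than 50 N (contact force between pin and slide above 50 N).
It fails at once if another part or a piece of glassware is moved by more than 25 mm (distance of any of clevis_pin, clamp_screw, beaker, flask, jar, cork_ring, spanner, bosshead from where it was at the start of the episode above 0.025 m).
It also fails if it takes over 72 s, if anything falls off the work surface, if the arm or the gripper's body presses on something with over 40 N, if the wrist force passes 120 N, or if a joint passes its speed limit or range.

## Working session

There is one attempt and no reset: what is moved stays moved. The work goes in short steps, Python scripts to look and compute and a tool call to move; the robot and the scene stay as the last step left them, time stands still between calls to the robot, and variables do not carry over. Pictures are saved under pics/ and viewed, and the job is handed in when it is done.

Besides the shell and the picture viewer there is one more tool, called after "Call:" as a command line: name --argument value ..., lists and objects as JSON in quotes. jog_arm: Moves the arm, as the interface text tells. Its arguments: {"type":"object","properties":{"rows":{"type":"array"},"hand":{"type":"number"},"grip_force":{"type":"number"}},"required":["rows"]}

```bash
ls -R . | head -30; mkdir -p pics; cat > h.py <<'E'
import numpy as np, cv2
from workcell import manip, vision
def snap(n,f=None):
    im=vision.get_image(n)
    if f: cv2.imwrite(f,im["color"][:,:,::-1])
    np.savez('/tmp/%s.npz'%n,**im)
    return im
def ray(im,u,v):
    E=np.array(im["extrinsics"]);d=np.array([(u-im["cx"])/im["fx"],-(v-im["cy"])/im["fy"],-1.0])
    return E[:3,3],E[:3,:3]@d
def onplane(im,u,v,z):
    o,d=ray(im,u,v);return o+d*(z-o[2])/d[2]
def pt(im,u,v):
    o,d=ray(im,u,v);return o+d*im["range_z"][int(v),int(u)]
def proj(im,p):
    E=np.array(im["extrinsics"]);c=E[:3,:3].T@(np.array(p)-E[:3,3])
    return im["cx"]+im["fx"]*c[0]/-c[2], im["cy"]-im["fy"]*c[1]/-c[2]
def load(n): return dict(np.load('/tmp/%s.npz'%n))
E
python3 - <<'E'
from h import *
for n in("scene","side","wrist"):
    im=snap(n,"pics/%s0.png"%n); print(n,[k for k in im], im["fx"],im["cx"],im["cy"],np.round(im["extrinsics"],3).tolist())
print(manip.read_state())
E
```

```text
.:
pics

./pics:
scene ['color', 'range_z', 'fx', 'fy', 'cx', 'cy', 'extrinsics'] 483.824272285258 279.94324886411346 204.70965592964856 [[-0.84, -0.331, 0.43, 1.023], [0.543, -0.497, 0.677, 0.773], [-0.01, 0.802, 0.597, 0.835], [0.0, 0.0, 0.0, 1.0]]
side ['color', 'range_z', 'fx', 'fy', 'cx', 'cy', 'extrinsics'] 450.90969240529716 274.11487754540974 207.05422962422756 [[0.997, 0.05, -0.054, 0.451], [-0.073, 0.767, -0.638, -0.728], [0.01, 0.64, 0.768, 0.948], [0.0, 0.0, 0.0, 1.0]]
wrist ['color', 'range_z', 'fx', 'fy', 'cx', 'cy', 'extrinsics'] 352.55092527127886 278.7801849724065 216.5353819104967 [[0.416, -0.874, -0.252, 0.155], [0.909, 0.4, 0.116, 0.506], [-0.001, -0.277, 0.961, 0.373], [0.0, 0.0, 0.0, 1.0]]
{'t': 0.15, 'joints': array([ 5.25739668e+01,  1.79514360e+01,  8.58422792e+01,  4.66937969e-04,
        7.62600655e+01, -1.27989473e+01]), 'qd': array([-0.09909607, -0.02422075,  0.00305196,  0.10306423, -0.04205734,
        0.05353843]), 'joint_efforts': array([ 1.98321854e-03, -4.12370217e+01, -2.59799534e+01, -8.73108911e-05,
        3.19115861e-03, -3.26706811e-05]), 'ee_pos': array([0.21866253, 0.47709865, 0.23088366]), 'orientation': array([-1.79987644e+02,  5.23439768e-02,  6.53728087e+01]), 'force': array([0.02091006, 0.68141329, 0.45496072]), 'torque': array([-0.00729964,  0.01113971, -0.00354122]), 'finger_gap': 0.9980766100344961}
```

View pics/scene0.png

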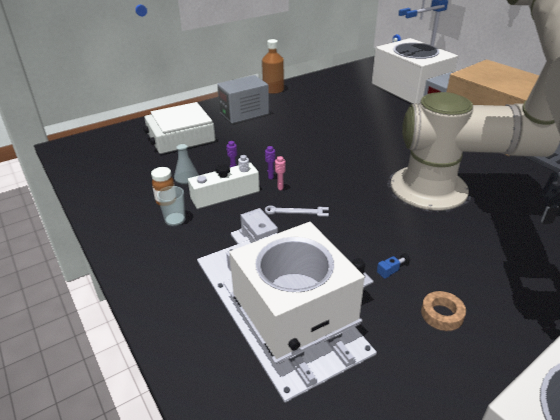

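View pics/side0.png

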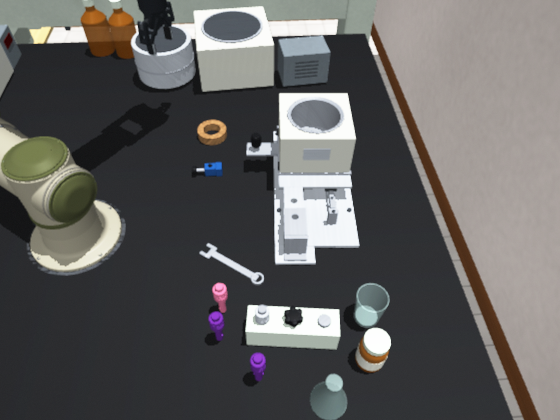

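View pics/wrist0.png

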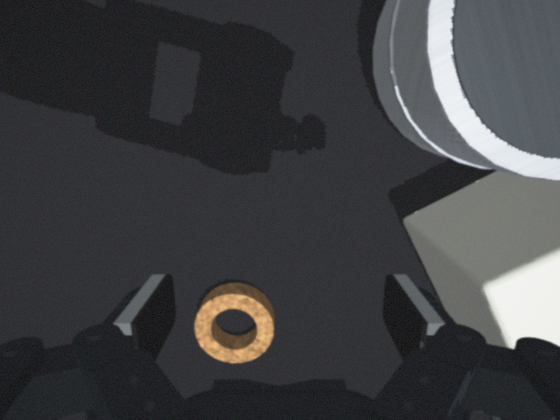

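Views: scene shows the block at (225,185), bracket at (258,228), bath at (295,280). Side shows the block at (293,325), bracket at (295,225), knob at (256,142). Candidates for the pin: the block's aluminium handle at side (262,314), pink lookalike (220,295), purple (216,322) and (258,362), clamp screw (293,316), clevis pin (324,321). The first fits; I'll check it in crops.

```bash
python3 - <<'E'
from h import *
s=load("scene");d=load("side")
a=cv2.resize(d["color"][180:380,200:400],(600,600),interpolation=cv2.INTER_CUBIC)
cv2.imwrite("pics/side_c.png",a[:,:,::-1])
a=cv2.resize(s["color"][130:270,170:310],(600,600),interpolation=cv2.INTER_CUBIC)
cv2.imwrite("pics/scene_c.png",a[:,:,::-1])
for n,u,v in[("pin",262,310),("brk",292,215),("brk2",300,215),("knob",256,137),("bathfront",315,150),("clamp",293,316),("clev",324,321)]:
    print(n,np.round(pt(d,u,v),4))
E
```

```text
pin [ 0.465  -0.3045  0.1145]
brk [ 0.5542 -0.0326  0.0763]
brk2 [ 0.5737 -0.0358  0.0786]
knob [0.4773 0.2146 0.118 ]
bathfront [0.6254 0.1174 0.1513]
clamp [ 0.5282 -0.3115  0.0935]
clev [ 0.5926 -0.3198  0.0786]
```

View pics/side_c.png

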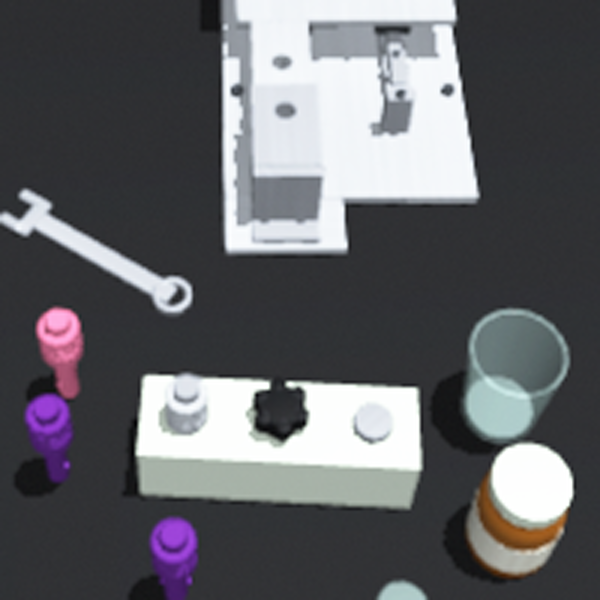

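View pics/scene_c.png

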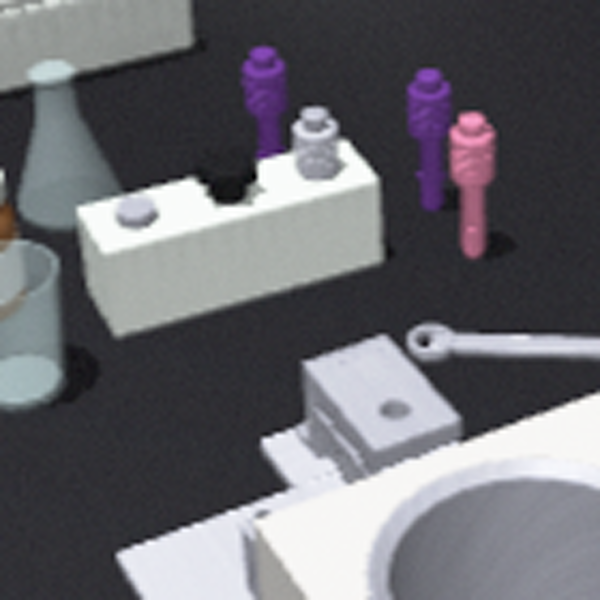

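```bash
python3 - <<'E'
from h import *
s=load("scene");d=load("side")
# bracket hole / tongue hole from side & scene
for n,im,u,v,z in[("hole side",d,295,217,.078),("tongue hole side",d,294,200.7,.062),("hole scene",s,170+395*140/600,130+408*140/600,.078)]:
    print(n,np.round(onplane(im,u,v,z),4))
# base-plate edges in side crop
for c in[(225,250),(347,250),(321,166),(252,166),(254,85),(315,85),(140,376),(418,388)]:
    print(c)
    for z in(.0,.068,.078): print(z,np.round(onplane(d,200+c[0]/3,180+c[1]/3,z)[:2],4))
# point cloud masks
for n,im in(("side",d),("scene",s)):
    v,u=np.mgrid[0:420,0:560]; E=im["extrinsics"]; r=im["range_z"]
    P=np.stack([(u-im["cx"])/im["fx"]*r,-(v-im["cy"])/im["fy"]*r,-r],-1)@E[:3,:3].T+E[:3,3]
    ok=r>0
    def reg(x0,x1,y0,y1,z0,z1,l):
        m=ok&(P[...,0]>x0)&(P[...,0]<x1)&(P[...,1]>y0)&(P[...,1]<y1)&(P[...,2]>z0)&(P[...,2]<z1)
        Q=P[m]
        if len(Q)>5:
            rc=cv2.minAreaRect((Q[:,:2]*1000).astype(np.float32)); print(n,l,len(Q),"mean",np.round(Q.mean(0),4),"rect",np.round(rc[0],1),np.round(rc[1],1),round(rc[2],1))
    reg(.5,.65,-.13,.02,.072,.084,"brk top")
    reg(.42,.53,.16,.28,.112,.124,"knob top")
    reg(.42,.49,-.36,-.25,.106,.118,"button top")
    reg(.42,.49,-.36,-.25,.099,.107,"handle top")
    reg(.40,.7,-.42,-.22,.062,.072,"block top")
    reg(.5,.8,.05,.4,.183,.193,"bath top")
    reg(.49,.51,.0,.4,.06,.075,"arm")
    reg(.3,.46,-.45,-.2,.08,.2,"decoys")
E
```

```text
hole side [ 0.5608 -0.0408  0.078 ]
tongue hole side [0.5657 0.0257 0.062 ]
hole scene [ 0.5607 -0.0382  0.078 ]
(225, 250)
0.0 [ 0.5061 -0.1221]
0.068 [ 0.5022 -0.1656]
0.078 [ 0.5016 -0.172 ]
(347, 250)
0.0 [ 0.6068 -0.1288]
0.068 [ 0.5956 -0.1718]
0.078 [ 0.594  -0.1781]
(321, 166)
0.0 [ 0.5956 -0.0419]
0.068 [ 0.5852 -0.0912]
0.078 [ 0.5837 -0.0984]
(252, 166)
0.0 [ 0.5358 -0.038 ]
0.068 [ 0.5297 -0.0875]
0.078 [ 0.5288 -0.0948]
(254, 85)
0.0 [0.5456 0.0528]
0.068 [ 0.5388 -0.0032]
0.078 [ 0.5378 -0.0115]
(315, 85)
0.0 [0.601  0.0492]
0.068 [ 0.5902 -0.0066]
0.078 [ 0.5887 -0.0148]
(140, 376)
0.0 [ 0.4322 -0.232 ]
0.068 [ 0.4336 -0.2676]
0.078 [ 0.4338 -0.2729]
(418, 388)
0.0 [ 0.6449 -0.2566]
0.068 [ 0.6309 -0.2905]
0.078 [ 0.6289 -0.2954]
side brk top 721 mean [ 0.5595 -0.0618  0.0774] rect [559.8 -59.1] [98.3 55.8] 85.8
side knob top 55 mean [0.4767 0.2189 0.1163] rect [477.  219.7] [26.6 22.1] 63.2
side button top 67 mean [ 0.465  -0.3032  0.1126] rect [ 465.6 -304.1] [17.6 19.5] 56.2
side handle top 97 mean [ 0.465 -0.305  0.103] rect [ 465.1 -301.7] [29.2 28.6] 17.2
side bl
[... 239 characters left out ...]
0.3
side decoys 661 mean [ 0.4051 -0.3209  0.0997] rect [ 420.  -316.3] [ 93.9 197.1] 41.3
scene brk top 594 mean [ 0.5629 -0.0543  0.0786] rect [560.7 -59.4] [103.7  58.4] 86.0
scene knob top 99 mean [0.4806 0.2255 0.1173] rect [479.7 224.1] [25.  23.7] 49.9
scene button top 35 mean [ 0.4685 -0.2966  0.1115] rect [ 468.4 -297.1] [22.4 20.6] 1.4
scene handle top 42 mean [ 0.4707 -0.2945  0.1038] rect [ 469.  -295.8] [27.6 28.4] 73.6
scene block top 758 mean [ 0.552  -0.3025  0.0684] rect [ 569.3 -323.9] [272.1 137.2] 4.4
scene bath top 4590 mean [0.6444 0.224  0.1889] rect [637.1 212.9] [195.1 192.3] 86.5
scene decoys 291 mean [ 0.3981 -0.2956  0.0979] rect [ 421.2 -311.8] [ 87.1 192.6] 39.9
```

```bash
cat >> h.py <<'E'
def goto(p,yaw,s=None):
    from scipy.spatial.transform import Rotation as R
    s=s or manip.read_state()
    M=R.from_euler('xyz',s["orientation"],degrees=True).as_matrix()
    dy=(yaw-s["orientation"][2]+180)%360-180
    print("offset",np.round(M.T@(np.array(p)-s["ee_pos"]),4),"roll",round(-np.deg2rad(dy),4))
E
python3 -c "
from h import *
goto([.478,.222,.18],85.8)"
```

```text
offset [-0.1238  0.3421  0.0509] roll -0.3565
```

Call:
jog_arm --rows '[{"offset": [-0.031, 0.0855, 0.013], "roll": -0.09}, {"offset": [-0.062, 0.171, 0.025], "roll": -0.18}, {"offset": [-0.093, 0.2566, 0.038], "roll": -0.27}, {"offset": [-0.1238, 0.3421, 0.051], "roll": -0.3565}, {"offset": [-0.1238, 0.3421, 0.051], "roll": -0.3565}, {"offset": [-0.1238, 0.3421, 0.051], "roll": -0.3565}, {"offset": [-0.1238, 0.3421, 0.051], "roll": -0.3565}, {"offset": [-0.1238, 0.3421, 0.051], "roll": -0.3565}]'

```text
t: 1.15
ee_pos: [0.4778, 0.2224, 0.1802]
orientation: [-180.0, -0.0, 85.8]
force: [-0.0, 0.4, 0.1]
finger_gap: 0.999
```

```bash
python3 - <<'E'
from h import *
im=snap("wrist","pics/w1.png")
print(proj(im,[.478,.222,.118]))
v,u=np.mgrid[0:420,0:560]; E=im["extrinsics"]; r=im["range_z"]
P=np.stack([(u-im["cx"])/im["fx"]*r,-(v-im["cy"])/im["fy"]*r,-r],-1)@E[:3,:3].T+E[:3,3]
m=(r>0)&(P[...,2]>.11)&(P[...,2]<.123)&(np.hypot(P[...,0]-.478,P[...,1]-.222)<.03)
print(m.sum(),P[m].mean(0),cv2.minEnclosingCircle((P[m][:,:2]*1000).astype(np.float32)))
s=manip.read_state();print(s["ee_pos"],s["orientation"],s["force"])
E
```

```text
(np.float64(279.01343530410503), np.float64(234.5914012904196))
1418 [0.47448124 0.2219678  0.11646397] ((476.2301025390625, 221.84115600585938), 13.732845306396484)
[0.4775658  0.22284387 0.18035178] [-1.79984432e+02 -6.71604884e-03  8.58540929e+01] [ 0.79500102 -1.10474768  0.06095257]
```

View pics/w1.png

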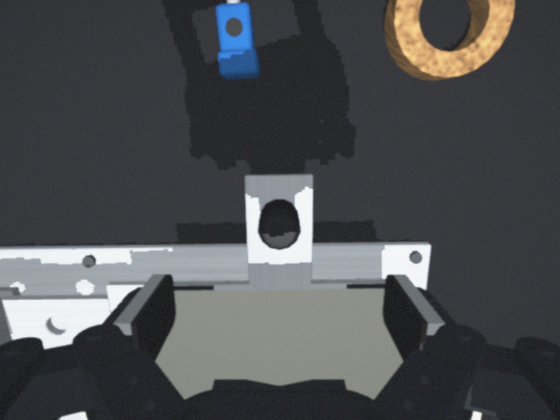

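The wrist view shows the black knob at about (280,224), centred between the jaws, with nothing in the way. Descending to grip it.

Call:
jog_arm --rows '[{"offset": [0, -0.001, 0.04], "roll": 0}, {"offset": [0, -0.001, 0.08], "roll": 0}, {"offset": [0, -0.001, 0.095], "roll": 0}, {"offset": [0, -0.001, 0.095], "roll": 0}, {"offset": [0, -0.001, 0.095], "roll": 0}]'

```text
t: 1.82
ee_pos: [0.4779, 0.2227, 0.0868]
orientation: [179.9, -0.0, 85.8]
force: [0.4, -0.5, 0.8]
finger_gap: 0.998
```

Call:
jog_arm --rows '[{"offset": [0, 0, 0], "roll": 0}, {"offset": [0, 0, 0], "roll": 0}, {"offset": [0, 0, 0], "roll": 0}, {"offset": [0, 0, 0], "roll": 0}, {"offset": [0, 0, 0], "roll": 0}, {"offset": [0, 0, 0], "roll": 0}]' --hand 0 --grip_force 40

```text
t: 2.58
ee_pos: [0.4773, 0.2223, 0.0857]
orientation: [180.0, -0.0, 85.8]
force: [-1.9, 0.7, 5.5]
finger_gap: 0.315
```

Call:
jog_arm --rows '[{"offset": [-0.002, 0, 0], "roll": 0}, {"offset": [-0.006, 0, 0], "roll": 0}, {"offset": [-0.011, 0, 0], "roll": 0}, {"offset": [-0.016, 0, 0], "roll": 0}, {"offset": [-0.021, 0, 0], "roll": 0}, {"offset": [-0.026, 0, 0], "roll": 0}, {"offset": [-0.031, 0, 0], "roll": 0}, {"offset": [-0.036, 0, 0], "roll": 0}, {"offset": [-0.041, 0, 0], "roll": 0}, {"offset": [-0.046, 0, 0], "roll": 0}, {"offset": [-0.049, 0, 0], "roll": 0}, {"offset": [-0.05, 0, 0], "roll": 0}, {"offset": [-0.05, 0, 0], "roll": 0}, {"offset": [-0.05, 0, 0], "roll": 0}]'

```text
t: 4.32
ee_pos: [0.4742, 0.1722, 0.0857]
orientation: [179.9, -0.0, 85.8]
force: [1.7, 1.9, 5.7]
finger_gap: 0.313
```

```bash
python3 - <<'E'
from h import *
s=manip.read_state();print(s["ee_pos"],s["force"])
d=snap("side"); 
a=cv2.resize(d["color"][120:270,220:370],(600,600),interpolation=cv2.INTER_CUBIC)
cv2.imwrite("pics/side_c2.png",a[:,:,::-1])
E
```

```text
[0.47417084 0.17216575 0.085665  ] [1.66746917 1.86094576 5.67984421]
```

View pics/side_c2.png

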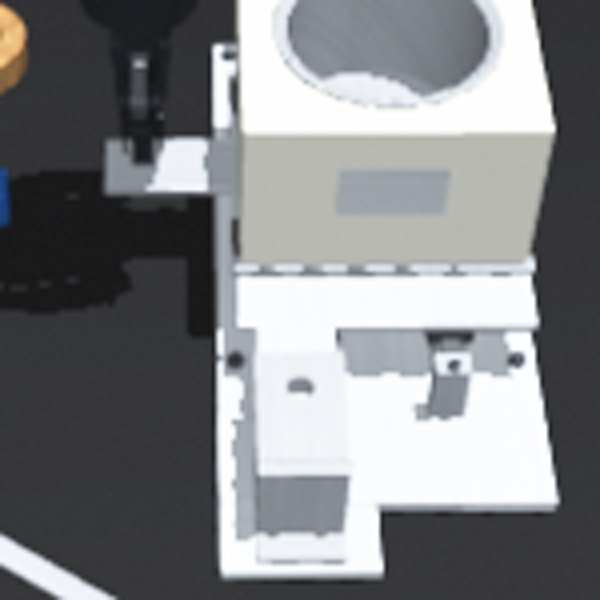

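The bath followed by 50 mm and the hole now shows the tongue beneath it (crop pixel (300,386)). Releasing the knob and going above the pin.

Call:
jog_arm --rows '[{"offset": [0, 0, 0], "roll": 0}, {"offset": [0, 0, 0], "roll": 0}, {"offset": [0, 0, 0], "roll": 0}, {"offset": [0, 0, -0.06], "roll": 0}, {"offset": [0, 0, -0.12], "roll": 0}, {"offset": [0, 0, -0.16], "roll": 0}, {"offset": [-0.06, 0, -0.16], "roll": 0}, {"offset": [-0.12, 0, -0.16], "roll": 0}, {"offset": [-0.18, 0.005, -0.16], "roll": 0}, {"offset": [-0.24, 0.01, -0.16], "roll": 0}, {"offset": [-0.3, 0.015, -0.16], "roll": 0}, {"offset": [-0.36, 0.02, -0.16], "roll": 0}, {"offset": [-0.42, 0.025, -0.16], "roll": 0}, {"offset": [-0.47, 0.028, -0.15], "roll": 0}, {"offset": [-0.47, 0.028, -0.13], "roll": 0}, {"offset": [-0.47, 0.028, -0.13], "roll": 0}, {"offset": [-0.47, 0.028, -0.13], "roll": 0}, {"offset": [-0.47, 0.028, -0.13], "roll": 0}]' --hand 0.06

```text
t: 6.62
ee_pos: [0.4674, -0.2981, 0.2163]
orientation: [179.9, 0.1, 85.9]
force: [0.0, 1.1, -0.4]
finger_gap: 0.703
```

```bash
python3 - <<'E'
from h import *
im=snap("wrist","pics/w2.png")
v,u=np.mgrid[0:420,0:560]; E=im["extrinsics"]; r=im["range_z"]
P=np.stack([(u-im["cx"])/im["fx"]*r,-(v-im["cy"])/im["fy"]*r,-r],-1)@E[:3,:3].T+E[:3,3]
for l,a,b in(("btn",.109,.12),("hand",.1,.1065)):
    m=(r>0)&(P[...,2]>a)&(P[...,2]<b)&(np.hypot(P[...,0]-.467,P[...,1]+.3)<.03)
    print(l,m.sum(),np.round(P[m].mean(0),4),cv2.minEnclosingCircle((P[m][:,:2]*1000).astype(np.float32)))
s=manip.read_state();print(s["ee_pos"],s["orientation"],s["force"]); print(proj(im,[.467,-.3,.114]))
E
```

```text
btn 477 [ 0.4642 -0.302   0.1135] ((464.8748779296875, -302.10662841796875), 9.067850112915039)
hand 688 [ 0.4624 -0.3019  0.1035] ((464.93377685546875, -302.0130310058594), 15.04778003692627)
[ 0.46733845 -0.29814013  0.21612606] [1.79943862e+02 5.21022552e-02 8.58471450e+01] [-0.19706882  0.53249875 -0.48779593]
(np.float64(277.03074653099407), np.float64(215.57572931947095))
```

View pics/w2.png

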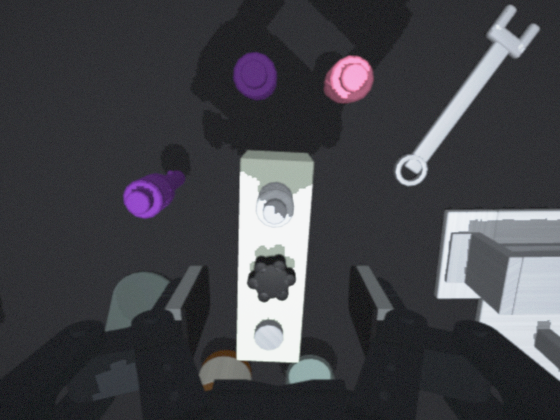

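Wrist view: the grooved pin with steel button stands at (274,205) in the block; clamp screw at (272,278), clevis pin at (268,333), decoys clear. Descending on the pin.

Call:
jog_arm --rows '[{"offset": [-0.0041, -0.0021, 0.05], "roll": 0}, {"offset": [-0.0041, -0.0021, 0.1], "roll": 0}, {"offset": [-0.0041, -0.0021, 0.13], "roll": 0}, {"offset": [-0.0041, -0.0021, 0.142], "roll": 0}, {"offset": [-0.0041, -0.0021, 0.142], "roll": 0}, {"offset": [-0.0041, -0.0021, 0.142], "roll": 0}]'

```text
t: 7.42
ee_pos: [0.4653, -0.3029, 0.0748]
orientation: [179.9, 0.1, 85.8]
force: [0.3, 0.4, -0.1]
finger_gap: 0.705
```

Call:
jog_arm --rows '[{"offset": [0, 0, 0], "roll": 0}, {"offset": [0, 0, 0], "roll": 0}, {"offset": [0, 0, 0], "roll": 0}, {"offset": [0, 0, 0], "roll": 0}, {"offset": [0, 0, 0], "roll": 0}, {"offset": [0, 0, 0], "roll": 0}]' --hand 0 --grip_force 40

```text
t: 8.18
ee_pos: [0.4649, -0.3026, 0.0742]
orientation: [179.9, 0.0, 85.8]
force: [-1.7, 1.2, 5.8]
finger_gap: 0.335
```

Call:
jog_arm --rows '[{"offset": [0, 0, -0.02], "roll": 0}, {"offset": [0, 0, -0.06], "roll": 0}, {"offset": [0, 0, -0.11], "roll": 0}, {"offset": [0, 0, -0.12], "roll": 0}, {"offset": [0, 0, -0.12], "roll": 0}, {"offset": [0, 0, -0.12], "roll": 0}, {"offset": [0, 0, -0.12], "roll": 0}]'

```text
t: 9.05
ee_pos: [0.4643, -0.302, 0.1919]
orientation: [-179.9, -0.1, 85.8]
force: [0.4, 0.1, -2.4]
finger_gap: 0.341
```

```bash
python3 - <<'E'
from h import *
im=snap("wrist","pics/w3.png");d=snap("side","pics/s3.png")
s=manip.read_state();print(s["ee_pos"],s["orientation"],s["force"],s["finger_gap"])
E
```

```text
[ 0.4644672  -0.30218807  0.19248763] [-1.79938002e+02 -5.47263065e-02  8.58019209e+01] [ 0.47307891  0.74341783 -2.63993283] 0.3427430911653856
```

View pics/w3.png

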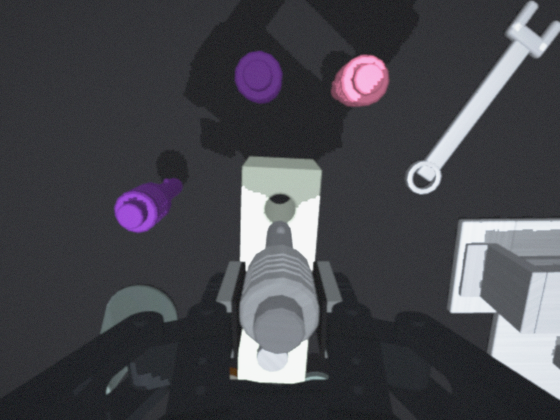

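View pics/s3.png

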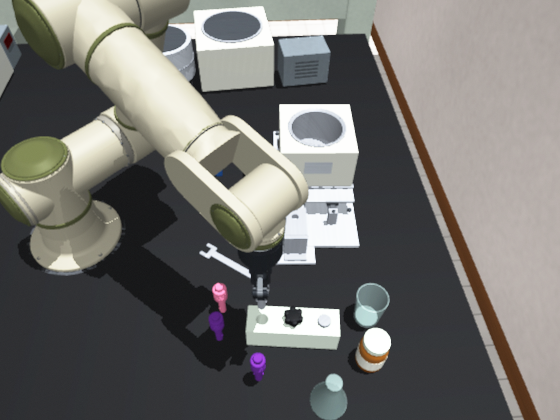

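```bash
python3 - <<'E'
from h import *
im=load("wrist"); s=manip.read_state(); x,y,z=s["ee_pos"]
for h,l in((.0341,"btn"),(.024+0,"hand top"),(-.0062,"shoulder"),(-.0702,"nose")): 
    pass
print("nose",proj(im,[x,y,z-.0702]),"shoulder",proj(im,[x,y,z-.0062]),"button top",proj(im,[x,y,z-.0062+.046]))
a=cv2.resize(im["color"][190:370,190:370],(600,600),interpolation=cv2.INTER_CUBIC)
cv2.imwrite("pics/w3c.png",a[:,:,::-1])
v,u=np.mgrid[0:420,0:560]; E=im["extrinsics"]; r=im["range_z"]
P=np.stack([(u-im["cx"])/im["fx"]*r,-(v-im["cy"])/im["fy"]*r,-r],-1)@E[:3,:3].T+E[:3,3]
near=np.hypot(P[...,0]-x,P[...,1]-y)<.03
for lo in np.arange(-.08,.06,.01):
    m=(r>0)&near&(P[...,2]-z>lo)&(P[...,2]-z<lo+.01)&(np.abs(u-280)<45)
    if m.sum()>8:
        Q=P[m]-[x,y,z]
        print(round(lo,3),m.sum(),"y range",np.round([Q[:,1].min(),Q[:,1].max()],4),"x min",round(Q[:,0].min(),4))
E
```

```text
nose (np.float64(279.2502956281791), np.float64(230.7532775097107)) shoulder (np.float64(279.65121543644904), np.float64(274.6104371173552)) button top (np.float64(280.19864258857945), np.float64(334.49423305187725))
-0.07 72 y range [-0.0081  0.0073] x min -0.0085
-0.06 105 y range [-0.0082  0.0074] x min -0.0086
-0.05 175 y range [-0.0081  0.0073] x min -0.0115
-0.04 164 y range [-0.0083  0.007 ] x min -0.0087
-0.03 79 y range [-0.0066  0.0063] x min -0.0086
-0.01 262 y range [-0.0141  0.0144] x min -0.0154
-0.0 792 y range [-0.0176  0.0195] x min -0.0155
0.01 977 y range [-0.0168  0.0187] x min -0.0155
0.02 3087 y range [-0.0158  0.0173] x min -0.0155
0.03 2985 y range [-0.0163  0.0161] x min -0.0151
0.04 43 y range [-0.0075  0.0063] x min -0.0082
```

View pics/w3c.png

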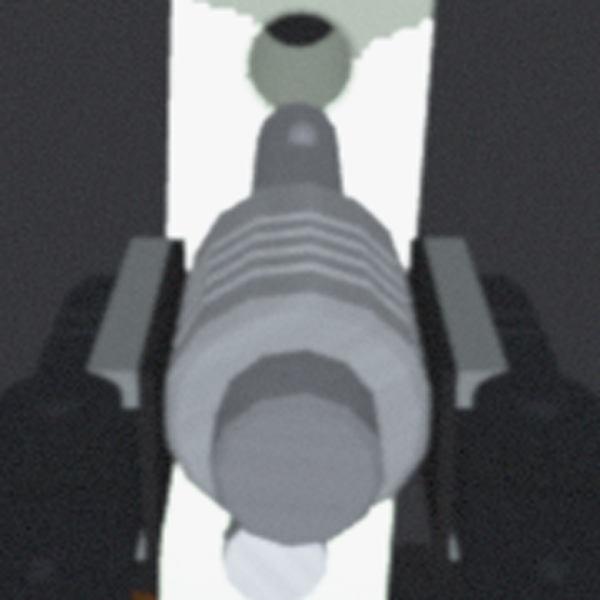

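Call:
jog_arm --rows '[{"offset": [0.04, 0.015, -0.013], "roll": 0}, {"offset": [0.09, 0.035, -0.013], "roll": 0}, {"offset": [0.14, 0.06, -0.013], "roll": 0}, {"offset": [0.19, 0.08, -0.013], "roll": 0}, {"offset": [0.24, 0.105, -0.013], "roll": 0}, {"offset": [0.271, 0.116, -0.013], "roll": 0}, {"offset": [0.271, 0.116, -0.013], "roll": 0}, {"offset": [0.271, 0.116, -0.013], "roll": 0}, {"offset": [0.271, 0.116, -0.013], "roll": 0}, {"offset": [0.271, 0.116, -0.013], "roll": 0}]'

```text
t: 10.4
ee_pos: [0.6, -0.0414, 0.2064]
orientation: [180.0, 0.0, 85.7]
force: [0.0, -0.1, -3.0]
finger_gap: 0.336
```

```bash
python3 - <<'E'
from h import *
im=snap("wrist","pics/w4.png")
s=manip.read_state();print(s["ee_pos"],s["orientation"],s["force"],s["finger_gap"])
print(proj(im,[.5608,-.0398,.078]))
u,v=map(int,proj(im,[.5608,-.0398,.078]))
a=cv2.resize(im["color"][v-60:v+60,u-60:u+60],(600,600),interpolation=cv2.INTER_CUBIC); print(u,v)
cv2.imwrite("pics/w4c.png",a[:,:,::-1])
E
```

```text
[ 0.60001945 -0.04120612  0.20636754] [1.79997689e+02 2.38712064e-03 8.57465083e+01] [-0.37008879  0.44659952 -3.04624178] 0.3371753427912124
(np.float64(277.7565915336323), np.float64(157.16603214852398))
277 157
```

View pics/w4.png

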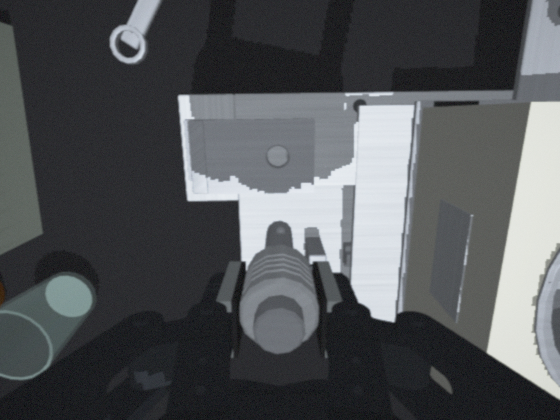

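View pics/w4c.png

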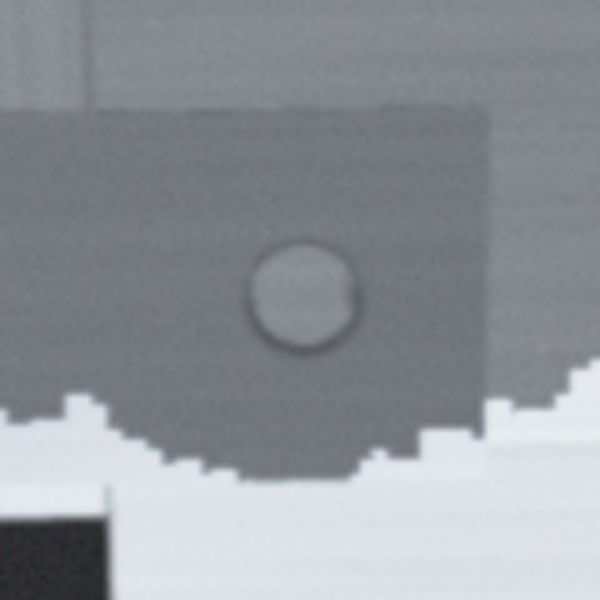

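```bash
python3 - <<'E'
from h import *
im=load("wrist")
p=onplane(im,277.7,156.2,.078);print(p)
s=manip.read_state();x,y,z=s["ee_pos"]
v,u=np.mgrid[0:420,0:560]; E=im["extrinsics"]; r=im["range_z"]
P=np.stack([(u-im["cx"])/im["fx"]*r,-(v-im["cy"])/im["fy"]*r,-r],-1)@E[:3,:3].T+E[:3,3]
for lo in (-.065,-.055,-.045):
    m=(r>0)&(np.hypot(P[...,0]-x,P[...,1]-y)<.03)&(P[...,2]-z>lo)&(P[...,2]-z<lo+.01)
    Q=P[m]-[x,y,z]; print(np.round([Q[:,1].min(),Q[:,1].max(),Q[:,0].min()],4))
    A=np.c_[2*Q[:,:2],np.ones(len(Q))];c=np.linalg.lstsq(A,(Q[:,:2]**2).sum(1),rcond=None)[0];print("circ",c[:2],np.sqrt(c[2]+c[0]**2+c[1]**2))
goto([p[0]+.0006,p[1]+.0004,.165],85.8)
E
```

```text
[ 0.56006858 -0.03978837  0.078     ]
[-0.0084  0.0068 -0.0082]
circ [-0.0002584  -0.00084313] 0.007722359463065473
[-0.0086  0.007  -0.0106]
circ [-0.00060963 -0.000761  ] 0.007547167983447848
[-0.0087  0.0068 -0.0113]
circ [-0.00315977 -0.00055621] 0.006019320778237941
offset [-0.0011 -0.0394  0.0414] roll -0.0009
```

Call:
jog_arm --rows '[{"offset": [-0.0007, -0.0397, 0], "roll": 0}, {"offset": [-0.0007, -0.0397, 0.02], "roll": 0}, {"offset": [-0.0007, -0.0397, 0.041], "roll": 0}, {"offset": [-0.0007, -0.0397, 0.052], "roll": 0}, {"offset": [-0.0007, -0.0397, 0.052], "roll": 0}, {"offset": [-0.0007, -0.0397, 0.052], "roll": 0}, {"offset": [-0.0007, -0.0397, 0.052], "roll": 0}]'

```text
t: 11.32
ee_pos: [0.5609, -0.0385, 0.155]
orientation: [179.9, 0.0, 85.8]
force: [-0.1, 0.3, -2.3]
finger_gap: 0.339
```

```bash
python3 - <<'E'
from h import *
im=snap("wrist","pics/w5.png");sc=snap("scene");d=snap("side")
s=manip.read_state();print(s["ee_pos"],s["orientation"],s["force"])
out=[]
for m in(im,sc,d):
    u,v=map(int,proj(m,[.5601,-.0398,.08])); print(u,v)
    r=60 if m is im else 35
    out.append(cv2.resize(m["color"][max(v-r,0):v+r,u-r:u+r],(380,380),interpolation=cv2.INTER_CUBIC))
cv2.imwrite("pics/m5.png",cv2.hconcat(out[:2])[:,:,::-1]); 
cv2.imwrite("pics/m5b.png",out[2][:,:,::-1]); 
E
```

```text
[ 0.560633   -0.03838957  0.15459166] [1.79972987e+02 7.15339975e-03 8.58024632e+01] [ 0.04266939  0.24015299 -2.3968792 ]
277 226
261 224
294 216
```

View pics/m5.png

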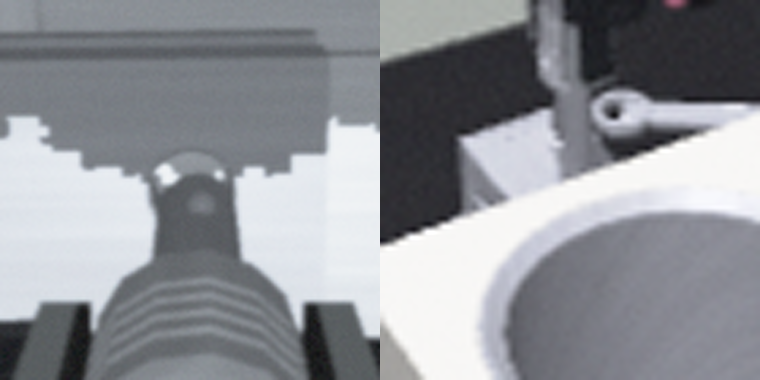

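View pics/m5b.png

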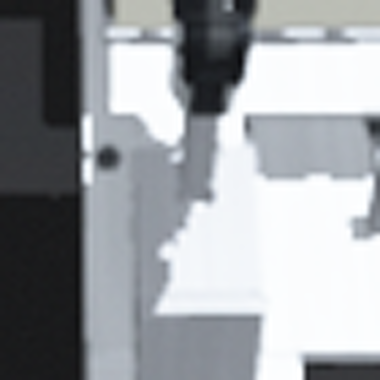

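Nose is over the hole (wrist crop: hole spans 152–237, nose 158–232), about 0.6 mm to +y; correcting while lowering.

Call:
jog_arm --rows '[{"offset": [-0.0006, 0, 0.002], "roll": 0}, {"offset": [-0.0006, 0, 0.004], "roll": 0}, {"offset": [-0.0006, 0, 0.006], "roll": 0}, {"offset": [-0.0006, 0, 0.008], "roll": 0}, {"offset": [-0.0006, 0, 0.009], "roll": 0}, {"offset": [-0.0006, 0, 0.01], "roll": 0}, {"offset": [-0.0006, 0, 0.01], "roll": 0}]'

```text
t: 12.35
ee_pos: [0.5605, -0.039, 0.1443]
orientation: [180.0, -0.0, 85.8]
force: [-0.1, -0.1, -1.8]
finger_gap: 0.335
```

Call:
jog_arm --rows '[{"offset": [0, 0, 0.001], "roll": 0}, {"offset": [0, 0, 0.002], "roll": 0}, {"offset": [0, 0, 0.003], "roll": 0}, {"offset": [0, 0, 0.004], "roll": 0}, {"offset": [0, 0, 0.004], "roll": 0}]'

```text
t: 12.98
ee_pos: [0.5605, -0.039, 0.1402]
orientation: [-180.0, 0.0, 85.8]
force: [-0.0, -1.9, -2.3]
finger_gap: 0.342
```

Call:
jog_arm --rows '[{"offset": [0, 0, 0.001], "roll": 0}, {"offset": [0, 0, 0.002], "roll": 0}, {"offset": [0, 0, 0.003], "roll": 0}, {"offset": [0, 0, 0.004], "roll": 0}, {"offset": [0, 0, 0.005], "roll": 0}, {"offset": [0, 0, 0.006], "roll": 0}, {"offset": [0, 0, 0.006], "roll": 0}]'

```text
t: 13.85
ee_pos: [0.5604, -0.039, 0.1342]
orientation: [-180.0, 0.0, 85.8]
force: [0.6, -1.0, -2.9]
finger_gap: 0.338
```

Call:
jog_arm --rows '[{"offset": [0, 0, 0.0005], "roll": 0}, {"offset": [0, 0, 0.001], "roll": 0}, {"offset": [0, 0, 0.001], "roll": 0}]'

```text
t: 14.22
ee_pos: [0.5605, -0.039, 0.1333]
orientation: [180.0, 0.0, 85.8]
force: [0.8, -1.4, -1.8]
finger_gap: 0.341
```

Call:
jog_arm --rows '[{"offset": [0, 0, 0.0005], "roll": 0}, {"offset": [0, 0, 0.001], "roll": 0}, {"offset": [0, 0, 0.001], "roll": 0}]'

```text
t: 14.6
ee_pos: [0.5605, -0.039, 0.1322]
orientation: [-180.0, 0.0, 85.8]
force: [-0.0, -1.1, -2.4]
finger_gap: 0.34
```

Call:
jog_arm --rows '[{"offset": [0, 0, 0.0005], "roll": 0}, {"offset": [0, 0, 0.001], "roll": 0}, {"offset": [0, 0, 0.001], "roll": 0}]'

```text
t: 14.98
ee_pos: [0.5608, -0.039, 0.1321]
orientation: [179.9, 0.0, 85.8]
force: [-0.9, -0.3, 5.9]
finger_gap: 0.341
```

Contact at nose depth 16 mm: the pin is on the tongue. Releasing and rising.

Call:
jog_arm --rows '[{"offset": [0, 0, -0.0007], "roll": 0}, {"offset": [0, 0, -0.0007], "roll": 0}]'

```text
t: 15.22
ee_pos: [0.5606, -0.039, 0.1322]
orientation: [180.0, 0.0, 85.8]
force: [-0.6, -1.0, 2.5]
finger_gap: 0.336
```

Call:
jog_arm --rows '[{"offset": [0, 0, 0], "roll": 0}, {"offset": [0, 0, 0], "roll": 0}, {"offset": [0, 0, 0], "roll": 0}, {"offset": [0, 0, 0], "roll": 0}, {"offset": [0, 0, -0.01], "roll": 0}, {"offset": [0, 0, -0.04], "roll": 0}, {"offset": [0, 0, -0.08], "roll": 0}, {"offset": [0, -0.01, -0.1], "roll": 0}, {"offset": [0, -0.04, -0.1], "roll": 0}, {"offset": [0, -0.06, -0.1], "roll": 0}, {"offset": [0, -0.06, -0.1], "roll": 0}]' --hand 0.06

```text
t: 16.6
ee_pos: [0.4996, -0.0344, 0.2322]
orientation: [-180.0, -0.0, 85.8]
force: [-0.9, -0.0, -0.7]
finger_gap: 0.699
```

```bash
python3 - <<'E'
from h import *
im=snap("wrist");sc=snap("scene");d=snap("side")
s=manip.read_state();print(s["ee_pos"],s["orientation"],s["force"])
out=[]
for m in(sc,d):
    u,v=map(int,proj(m,[.5601,-.0398,.11])); print(u,v)
    r=50
    out.append(cv2.resize(m["color"][max(v-r,0):v+r,u-r:u+r],(380,380),interpolation=cv2.INTER_CUBIC))
cv2.imwrite("pics/m6.png",cv2.hconcat(out)[:,:,::-1]); 
cv2.imwrite("pics/w6.png",im["color"][:,:,::-1]); 
E
```

```text
[ 0.5009653  -0.03466404  0.23191451] [ 1.79998553e+02 -7.62912084e-04  8.57955629e+01] [ 0.60173967 -0.61886959 -0.10982018]
261 214
295 208
```

View pics/m6.png

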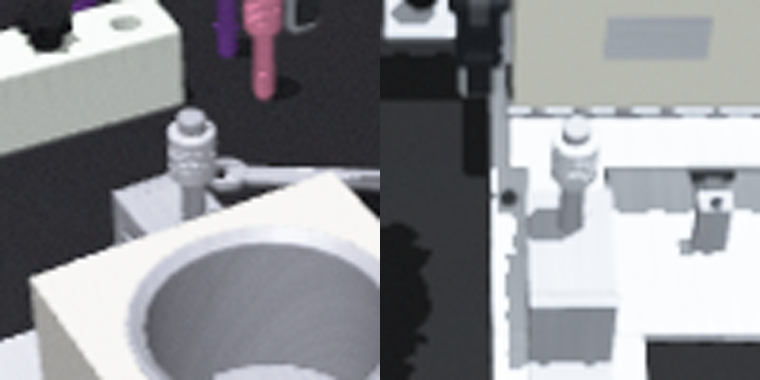

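View pics/w6.png

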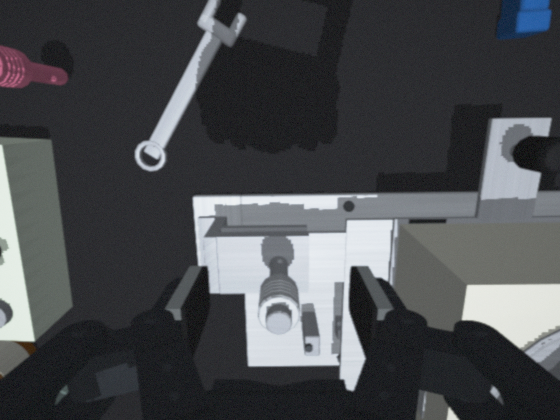

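Pin stands by itself, slightly askew (side crop (572,180)). Back to the knob.

Call:
jog_arm --rows '[{"offset": [0.05, -0.03, 0], "roll": 0}, {"offset": [0.1, -0.041, 0], "roll": 0}, {"offset": [0.15, -0.041, 0], "roll": 0}, {"offset": [0.204, -0.041, 0], "roll": 0}, {"offset": [0.204, -0.041, 0.04], "roll": 0}, {"offset": [0.204, -0.041, 0.1], "roll": 0}, {"offset": [0.204, -0.041, 0.135], "roll": 0}, {"offset": [0.204, -0.041, 0.146], "roll": 0}, {"offset": [0.204, -0.041, 0.146], "roll": 0}, {"offset": [0.204, -0.041, 0.146], "roll": 0}]'

```text
t: 18.0
ee_pos: [0.4757, 0.172, 0.0874]
orientation: [179.9, -0.0, 85.8]
force: [0.3, 0.3, 0.2]
finger_gap: 0.704
```

Call:
jog_arm --rows '[{"offset": [0, 0, 0], "roll": 0}, {"offset": [0, 0, 0], "roll": 0}, {"offset": [0, 0, 0], "roll": 0}, {"offset": [0, 0, 0], "roll": 0}, {"offset": [0, 0, 0], "roll": 0}, {"offset": [0, 0, 0], "roll": 0}]' --hand 0 --grip_force 40

```text
t: 18.75
ee_pos: [0.475, 0.172, 0.0869]
orientation: [179.9, -0.0, 85.8]
force: [-1.8, 0.1, 5.3]
finger_gap: 0.309
```

```bash
cat > look.py <<'E'
from h import *
import sys
d=snap("side");s=manip.read_state();print(np.round(s["ee_pos"],4),np.round(s["force"],1),s["t"])
v,u=np.mgrid[0:420,0:560]; E=d["extrinsics"]; r=d["range_z"]
P=np.stack([(u-d["cx"])/d["fx"]*r,-(v-d["cy"])/d["fy"]*r,-r],-1)@E[:3,:3].T+E[:3,3]
m=(r>0)&(np.hypot(P[...,0]-.56,P[...,1]+.04)<.03)&(P[...,2]>.085)
Q=P[m]; top=Q[Q[:,2]>np.percentile(Q[:,2],97)-.004]
print("pin top z",np.round(np.percentile(Q[:,2],[95,98,99.5]),4),"button xy",np.round(top.mean(0),4), "top row",v[m].min())
a=cv2.resize(d["color"][150:250,245:345],(500,500),interpolation=cv2.INTER_CUBIC)
cv2.imwrite("pics/%s.png"%sys.argv[1],a[:,:,::-1])
E
python3 look.py k1
```

```text
[0.475  0.172  0.0869] [-1.2  0.3  5.5] 18.8
pin top z [0.1715 0.1723 0.174 ] button xy [ 0.5602 -0.0405  0.1712] top row 189
```

Call:
jog_arm --rows '[{"offset": [-0.001, 0, 0], "roll": 0}, {"offset": [-0.002, 0, 0], "roll": 0}, {"offset": [-0.003, 0, 0], "roll": 0}, {"offset": [-0.004, 0, 0], "roll": 0}, {"offset": [-0.005, 0, 0], "roll": 0}, {"offset": [-0.006, 0, 0], "roll": 0}, {"offset": [-0.007, 0, 0], "roll": 0}, {"offset": [-0.008, 0, 0], "roll": 0}, {"offset": [-0.009, 0, 0], "roll": 0}, {"offset": [-0.01, 0, 0], "roll": 0}, {"offset": [-0.011, 0, 0], "roll": 0}, {"offset": [-0.011, 0, 0], "roll": 0}]'

```text
t: 20.3
ee_pos: [0.4744, 0.1613, 0.0869]
orientation: [179.9, -0.1, 85.8]
force: [-0.3, 3.3, 5.8]
finger_gap: 0.31
```

```bash
python3 look.py k2
```

```text
[0.4744 0.1613 0.0869] [-0.9  2.4  5.6] 20.35
pin top z [0.1707 0.1715 0.1723] button xy [ 0.5601 -0.0293  0.1703] top row 186
```

Call:
jog_arm --rows '[{"offset": [-0.0005, 0, 0], "roll": 0}, {"offset": [-0.001, 0, 0], "roll": 0}, {"offset": [-0.0015, 0, 0], "roll": 0}, {"offset": [-0.002, 0, 0], "roll": 0}, {"offset": [-0.002, 0, 0], "roll": 0}]'

```text
t: 20.98
ee_pos: [0.4743, 0.1594, 0.0869]
orientation: [179.9, -0.1, 85.8]
force: [-0.5, 3.5, 6.3]
finger_gap: 0.309
```

```bash
python3 look.py k3
```

```text
[0.4743 0.1594 0.0869] [-1.1  2.9  5.7] 21.025
pin top z [0.1703 0.1713 0.1723] button xy [ 0.5603 -0.0291  0.1698] top row 186
```

Call:
jog_arm --rows '[{"offset": [-0.0005, 0, 0], "roll": 0}, {"offset": [-0.001, 0, 0], "roll": 0}, {"offset": [-0.001, 0, 0], "roll": 0}]'

```text
t: 21.4
ee_pos: [0.4742, 0.1584, 0.0869]
orientation: [179.9, -0.1, 85.8]
force: [-0.3, 3.2, 5.7]
finger_gap: 0.31
```

```bash
python3 look.py k4
```

```text
[0.4742 0.1584 0.0869] [-0.9  4.6  6.3] 21.45
pin top z [0.1695 0.1709 0.172 ] button xy [ 0.5589 -0.0291  0.1695] top row 186
```

Call:
jog_arm --rows '[{"offset": [-0.0005, 0, 0], "roll": 0}, {"offset": [-0.001, 0, 0], "roll": 0}, {"offset": [-0.001, 0, 0], "roll": 0}]'

```text
t: 21.82
ee_pos: [0.4742, 0.1573, 0.0869]
orientation: [179.9, -0.1, 85.8]
force: [-0.3, 2.8, 7.5]
finger_gap: 0.309
```

```bash
python3 look.py k5
```

```text
[0.4741 0.1573 0.0869] [0.  3.8 6.6] 21.875
pin top z [0.1625 0.1634 0.1644] button xy [ 0.5593 -0.0467  0.1619] top row 194
```

The pin dropped by 9 mm (top z 0.172→0.163), leaning to −y, so the tongue hole is still slightly to +y. Drawing a little further.

Call:
jog_arm --rows '[{"offset": [-0.0003, 0, 0], "roll": 0}, {"offset": [-0.0006, 0, 0], "roll": 0}, {"offset": [-0.001, 0, 0], "roll": 0}, {"offset": [-0.001, 0, 0], "roll": 0}]'

```text
t: 22.38
ee_pos: [0.4741, 0.1564, 0.0869]
orientation: [179.9, -0.1, 85.8]
force: [0.3, 3.8, 5.0]
finger_gap: 0.31
```

```bash
python3 look.py k6
```

```text
[0.4741 0.1565 0.0869] [0.6 3.4 6.4] 22.425
pin top z [0.163  0.1642 0.1647] button xy [ 0.5592 -0.0461  0.1624] top row 194
```

View pics/k6.png

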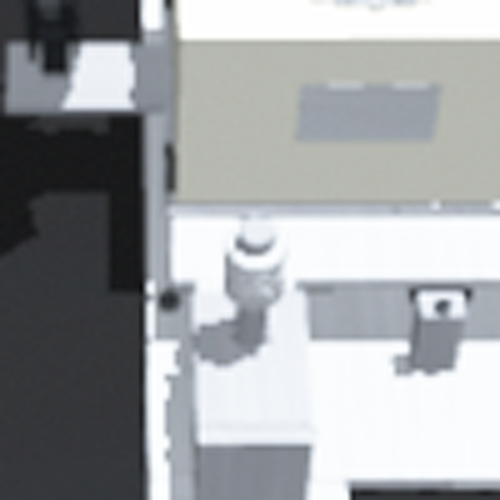

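Call:
jog_arm --rows '[{"offset": [-0.0003, 0, 0], "roll": 0}, {"offset": [-0.0006, 0, 0], "roll": 0}, {"offset": [-0.001, 0, 0], "roll": 0}, {"offset": [-0.001, 0, 0], "roll": 0}]'

```text
t: 22.92
ee_pos: [0.474, 0.1554, 0.0869]
orientation: [179.9, -0.1, 85.8]
force: [0.3, 4.3, 6.1]
finger_gap: 0.308
```

```bash
python3 look.py k7
```

```text
[0.474  0.1555 0.0869] [-0.8  3.6  6.3] 22.975
pin top z [0.1627 0.1636 0.1643] button xy [ 0.5601 -0.0417  0.1621] top row 192
```

Nearly upright now (button y −0.0417 vs hole −0.040), and total travel matches the vision estimate of 66.7 mm. A last 0.3 mm, then release.

Call:
jog_arm --rows '[{"offset": [-0.0003, 0, 0], "roll": 0}, {"offset": [-0.0003, 0, 0], "roll": 0}, {"offset": [-0.0003, 0, 0], "roll": 0}]'

```text
t: 23.35
ee_pos: [0.474, 0.1552, 0.0869]
orientation: [179.9, -0.1, 85.8]
force: [0.2, 4.4, 5.7]
finger_gap: 0.307
```

Call:
jog_arm --rows '[{"offset": [0, 0, 0], "roll": 0}, {"offset": [0, 0, 0], "roll": 0}, {"offset": [0, 0, 0], "roll": 0}, {"offset": [0, 0, -0.03], "roll": 0}, {"offset": [0, 0, -0.08], "roll": 0}, {"offset": [0, 0, -0.14], "roll": 0}, {"offset": [-0.05, 0, -0.14], "roll": 0}, {"offset": [-0.1, 0, -0.14], "roll": 0}, {"offset": [-0.15, 0, -0.14], "roll": 0}, {"offset": [-0.195, 0.02, -0.14], "roll": 0}, {"offset": [-0.195, 0.04, -0.14], "roll": 0}, {"offset": [-0.195, 0.04, -0.14], "roll": 0}, {"offset": [-0.195, 0.04, -0.14], "roll": 0}]' --hand 0.06

```text
t: 24.98
ee_pos: [0.4985, -0.0423, 0.2258]
orientation: [-180.0, -0.0, 85.8]
force: [-1.0, 0.6, -0.3]
finger_gap: 0.704
```

```bash
python3 look.py k8; python3 - <<'E'
from h import *
im=snap("wrist","pics/w8.png")
v,u=np.mgrid[0:420,0:560]; E=im["extrinsics"]; r=im["range_z"]
P=np.stack([(u-im["cx"])/im["fx"]*r,-(v-im["cy"])/im["fy"]*r,-r],-1)@E[:3,:3].T+E[:3,3]
near=np.hypot(P[...,0]-.56,P[...,1]+.04)<.03
for l,a,b in(("btn",.158,.172),("hand",.148,.1565)):
    m=(r>0)&near&(P[...,2]>a)&(P[...,2]<b)
    print(l,m.sum(),np.round(P[m].mean(0),4),cv2.minEnclosingCircle((P[m][:,:2]*1000).astype(np.float32)))
E
```

```text
[ 0.4985 -0.0422  0.226 ] [-0.2 -0.1  0.5] 25.025
pin top z [0.5078 0.5105 0.5125] button xy [ 0.5361 -0.031   0.5087] top row 54
btn 549 [ 0.559  -0.0403  0.1621] ((560.0151977539062, -40.384742736816406), 9.392169952392578)
hand 766 [ 0.5546 -0.0403  0.1522] ((559.6334838867188, -40.699012756347656), 15.307441711425781)
```

View pics/w8.png

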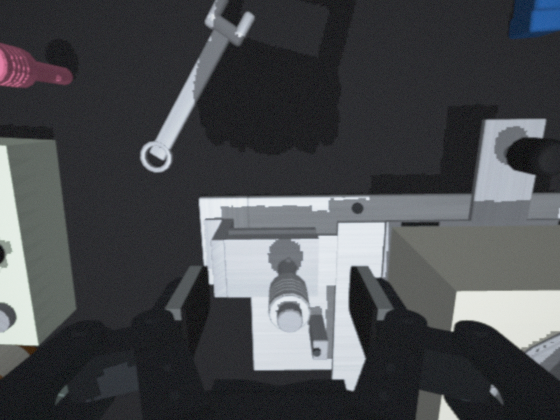

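Pin is upright: button at (0.560,−0.040,0.162) (wrist pixel (288,316)). Shutting the fingers and moving over the button.

Call:
jog_arm --rows '[{"offset": [0.0066, 0.03, 0], "roll": 0}, {"offset": [0.0066, 0.0612, 0], "roll": 0}, {"offset": [0.0066, 0.0612, 0.02], "roll": 0}, {"offset": [0.0066, 0.0612, 0.035], "roll": 0}, {"offset": [0.0066, 0.0612, 0.045], "roll": 0}, {"offset": [0.0066, 0.0612, 0.052], "roll": 0}, {"offset": [0.0066, 0.0612, 0.052], "roll": 0}, {"offset": [0.0066, 0.0612, 0.052], "roll": 0}, {"offset": [0.0066, 0.0612, 0.052], "roll": 0}]' --hand 0

```text
t: 26.2
ee_pos: [0.5607, -0.0407, 0.1744]
orientation: [180.0, 0.0, 85.8]
force: [-0.5, 0.3, -1.0]
finger_gap: -0.004
```

```bash
python3 - <<'E'
from h import *
im=snap("wrist","pics/w9.png")
s=manip.read_state();print(s["ee_pos"],s["orientation"],s["force"],s["finger_gap"])
E
```

```text
[ 0.56067937 -0.04070861  0.1743527 ] [1.79963379e+02 7.46752607e-03 8.58006003e+01] [-0.78504944  0.85474037  0.10226572] -0.0034855093371529812
```

View pics/w9.png

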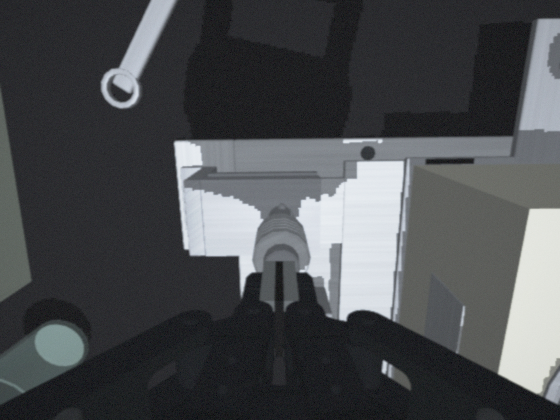

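Call:
jog_arm --rows '[{"offset": [0, 0, 0.004], "roll": 0}, {"offset": [0, 0, 0.007], "roll": 0}, {"offset": [0, 0, 0.0095], "roll": 0}, {"offset": [0, 0, 0.0105], "roll": 0}, {"offset": [0, 0, 0.0105], "roll": 0}]'

```text
t: 26.88
ee_pos: [0.5605, -0.0407, 0.1634]
orientation: [-180.0, -0.0, 85.8]
force: [0.3, 0.3, -0.0]
finger_gap: -0.001
```

Call:
jog_arm --rows '[{"offset": [0, 0, 0.001], "roll": 0}, {"offset": [0, 0, 0.002], "roll": 0}, {"offset": [0, 0, 0.002], "roll": 0}]'

```text
t: 27.25
ee_pos: [0.5611, -0.0409, 0.1625]
orientation: [179.9, 0.0, 85.8]
force: [-0.1, -0.2, 6.4]
finger_gap: 0.006
```

Call:
jog_arm --rows '[{"offset": [0, 0, 0.001], "roll": 0}, {"offset": [0, 0, 0.002], "roll": 0}, {"offset": [0, 0, 0.002], "roll": 0}]'

```text
t: 27.62
ee_pos: [0.5614, -0.0409, 0.1611]
orientation: [179.8, 0.0, 85.8]
force: [-1.1, -0.5, 8.4]
finger_gap: -0.005
```

Call:
jog_arm --rows '[{"offset": [0, 0, 0.001], "roll": 0}, {"offset": [0, 0, 0.002], "roll": 0}, {"offset": [0, 0, 0.002], "roll": 0}]'

```text
t: 28.0
ee_pos: [0.5607, -0.0407, 0.1579]
orientation: [179.9, 0.0, 85.8]
force: [0.2, -0.0, 1.1]
finger_gap: -0.005
```

Call:
jog_arm --rows '[{"offset": [0, 0, 0.001], "roll": 0}, {"offset": [0, 0, 0.0015], "roll": 0}, {"offset": [0, 0, 0.0015], "roll": 0}]'

```text
t: 28.38
ee_pos: [0.5606, -0.0407, 0.156]
orientation: [180.0, -0.0, 85.8]
force: [0.2, 0.3, 3.6]
finger_gap: -0.002
```

Call:
jog_arm --rows '[{"offset": [0, 0, 0.0005], "roll": 0}, {"offset": [0, 0, 0.001], "roll": 0}, {"offset": [0, 0, 0.001], "roll": 0}]'

```text
t: 28.75
ee_pos: [0.5605, -0.0407, 0.1548]
orientation: [-180.0, -0.0, 85.8]
force: [1.0, 0.2, 1.4]
finger_gap: 0.002
```

Force dropped unexpectedly; looking before going on.

```bash
python3 - <<'E'
from h import *
im=snap("wrist","pics/w10.png");sc=snap("scene");d=snap("side")
s=manip.read_state();print(s["ee_pos"],s["orientation"],s["force"],s["finger_gap"])
out=[]
for m in(im,sc):
    u,v=map(int,proj(m,[.5601,-.0398,.12])); r=60 if m is im else 40; print(u,v)
    out.append(cv2.resize(m["color"][v-r:v+r,u-r:u+r],(400,400),interpolation=cv2.INTER_CUBIC))
cv2.imwrite("pics/m10.png",cv2.hconcat(out)[:,:,::-1])
E
```

```text
[ 0.56046727 -0.04062827  0.1548321 ] [-1.79979558e+02 -5.89769714e-03  8.58016017e+01] [-0.00502475  0.63269376  1.71075599] 0.0015780028562314946
281 249
261 211
```

View pics/m10.png

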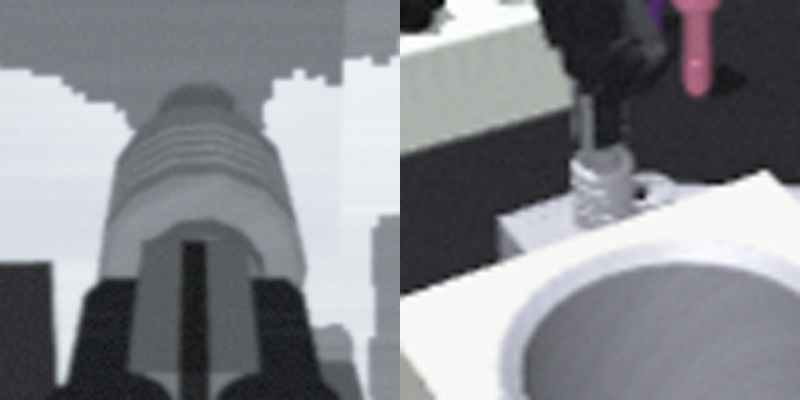

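```bash
python3 - <<'E'
from h import *
im=load("wrist")
v,u=np.mgrid[0:420,0:560]; 
for n in("wrist","scene","side"):
    im=load(n);E=im["extrinsics"]; r=im["range_z"]
    P=np.stack([(u-im["cx"])/im["fx"]*r,-(v-im["cy"])/im["fy"]*r,-r],-1)@E[:3,:3].T+E[:3,3]
    near=(r>0)&(np.hypot(P[...,0]-.56,P[...,1]+.04)<.035)
    h,e=np.histogram(P[near][:,2],np.arange(.07,.2,.004)); print(n,list(zip(np.round(e,3),h)))
    for lo in np.arange(.08,.165,.01):
        m=near&(P[...,2]>lo)&(P[...,2]<lo+.01)
        if n=="wrist" and m.sum()>10: print(round(lo,3),m.sum(),np.round(P[m].min(0),4),np.round(P[m].max(0),4))
im=load("wrist");cv2.imwrite("pics/w10c.png",cv2.resize(im["color"][200:360,200:360],(600,600),interpolation=cv2.INTER_CUBIC)[:,:,::-1])
E
```

```text
wrist [(np.float64(0.07), np.int64(77)), (np.float64(0.074), np.int64(3317)), (np.float64(0.078), np.int64(1652)), (np.float64(0.082), np.int64(32)), (np.float64(0.086), np.int64(14)), (np.float64(0.09), np.int64(0)), (np.float64(0.094), np.int64(0)), (np.float64(0.098), np.int64(0)), (np.float64(0.102), np.int64(0)), (np.float64(0.106), np.int64(0)), (np.float64(0.11), np.int64(41)), (np.float64(0.114), np.int64(100)), (np.float64(0.118), np.int64(115)), (np.float64(0.122), np.int64(113)), (np.float64(0.126), np.int64(123)), (np.float64(0.13), np.int64(153)), (np.float64(0.134), np.int64(131)), (np.float64(0.138), np.int64(133)), (np.float64(0.142), np.int64(332)), (np.float64(0.146), np.int64(911)), (np.float64(0.15), np.int64(80)), (np.float64(0.154), np.int64(12)), (np.float64(0.158), np.int64(133)), (np.float64(0.162), np.int64(235)), (np.float64(0.166), np.int64(289)), (np.float64(0.17), np.int64(311)), (np.float64(0.174), np.int64(336)), (np.float64(0.178), np.int64(374)), (np.float64(0.182), np.int64(340)), (np.float64(0.186), np.int64(226)), (np.float64(0.19), np.int64(785))
[... 1972 characters left out ...]
np.int64(12)), (np.float64(0.118), np.int64(16)), (np.float64(0.122), np.int64(12)), (np.float64(0.126), np.int64(14)), (np.float64(0.13), np.int64(17)), (np.float64(0.134), np.int64(13)), (np.float64(0.138), np.int64(12)), (np.float64(0.142), np.int64(25)), (np.float64(0.146), np.int64(34)), (np.float64(0.15), np.int64(9)), (np.float64(0.154), np.int64(2)), (np.float64(0.158), np.int64(5)), (np.float64(0.162), np.int64(12)), (np.float64(0.166), np.int64(11)), (np.float64(0.17), np.int64(8)), (np.float64(0.174), np.int64(9)), (np.float64(0.178), np.int64(8)), (np.float64(0.182), np.int64(4)), (np.float64(0.186), np.int64(0)), (np.float64(0.19), np.int64(0)), (np.float64(0.194), np.int64(1))]
```

View pics/w10c.png

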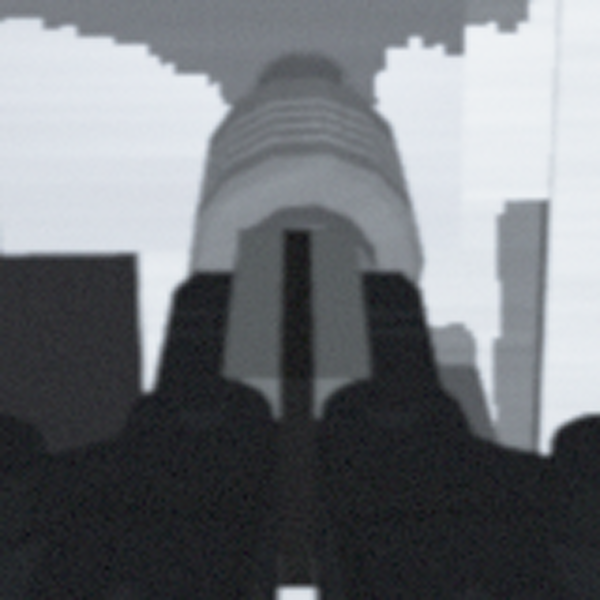

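The pin has sunk: handle top ≈0.1475 (was 0.153), nose ≈31 mm in, upright and entering the lower ear; the balls grip the wall as described. Continuing gently.

Call:
jog_arm --rows '[{"offset": [0, 0, 0.001], "roll": 0}, {"offset": [0, 0, 0.002], "roll": 0}, {"offset": [0, 0, 0.002], "roll": 0}]'

```text
t: 29.28
ee_pos: [0.5605, -0.0407, 0.1528]
orientation: [-180.0, -0.0, 85.8]
force: [-0.6, 0.6, 1.8]
finger_gap: -0.002
```

Call:
jog_arm --rows '[{"offset": [0, 0, 0.001], "roll": 0}, {"offset": [0, 0, 0.002], "roll": 0}, {"offset": [0, 0, 0.002], "roll": 0}]'

```text
t: 29.65
ee_pos: [0.5606, -0.0407, 0.151]
orientation: [180.0, 0.0, 85.8]
force: [0.5, -0.1, 3.5]
finger_gap: -0.002
```

Call:
jog_arm --rows '[{"offset": [0, 0, 0.0005], "roll": 0}, {"offset": [0, 0, 0.001], "roll": 0}, {"offset": [0, 0, 0.001], "roll": 0}]'

```text
t: 30.02
ee_pos: [0.5605, -0.0407, 0.1499]
orientation: [-180.0, -0.0, 85.8]
force: [0.3, 0.0, 3.8]
finger_gap: -0.004
```

```bash
cat > pz.py <<'E'
from h import *
import sys
im=snap("wrist","pics/%s.png"%sys.argv[1]);s=manip.read_state();print(np.round(s["ee_pos"],4),np.round(s["force"],1),s["t"])
v,u=np.mgrid[0:420,0:560]
E=im["extrinsics"]; r=im["range_z"]
P=np.stack([(u-im["cx"])/im["fx"]*r,-(v-im["cy"])/im["fy"]*r,-r],-1)@E[:3,:3].T+E[:3,3]
x,y,z=s["ee_pos"]
m=(r>0)&(np.hypot(P[...,0]-.56,P[...,1]+.04)<.018)&(P[...,2]>.082)
h,e=np.histogram(P[m][:,2],np.arange(.08,.19,.002)); print([(round(float(a),3),int(b)) for a,b in zip(e,h) if b])
k=np.argmax(np.where(e[:-1]<z+.004,h,0)); q=m&(P[...,2]>e[k]-.002)&(P[...,2]<e[k]+.004)
print("handle top z",np.median(P[q][:,2]),"circle",cv2.minEnclosingCircle((P[q][:,:2]*1000).astype(np.float32)))
cv2.imwrite("pics/%s.png"%sys.argv[1],cv2.resize(im["color"][180:360,190:370],(600,600),interpolation=cv2.INTER_CUBIC)[:,:,::-1])
E
python3 pz.py w11
```

```text
[ 0.5605 -0.0407  0.1499] [-0.1 -0.4  2.4] 30.075
[(0.082, 11), (0.084, 1), (0.106, 10), (0.108, 50), (0.11, 55), (0.112, 45), (0.114, 57), (0.116, 68), (0.118, 51), (0.12, 51), (0.122, 83), (0.124, 41), (0.126, 74), (0.128, 71), (0.13, 57), (0.132, 107), (0.134, 40), (0.136, 77), (0.138, 90), (0.14, 569), (0.142, 524), (0.144, 48), (0.146, 43), (0.148, 29), (0.152, 12), (0.154, 67), (0.156, 102), (0.158, 121), (0.16, 136), (0.162, 158), (0.164, 143), (0.166, 150), (0.168, 157), (0.17, 165), (0.172, 184), (0.174, 173), (0.176, 204), (0.178, 187), (0.18, 111), (0.182, 102), (0.184, 139), (0.186, 667)]
handle top z 0.14189291125642944 circle ((559.7615966796875, -40.3243293762207), 14.830345153808594)
```

View pics/w11.png

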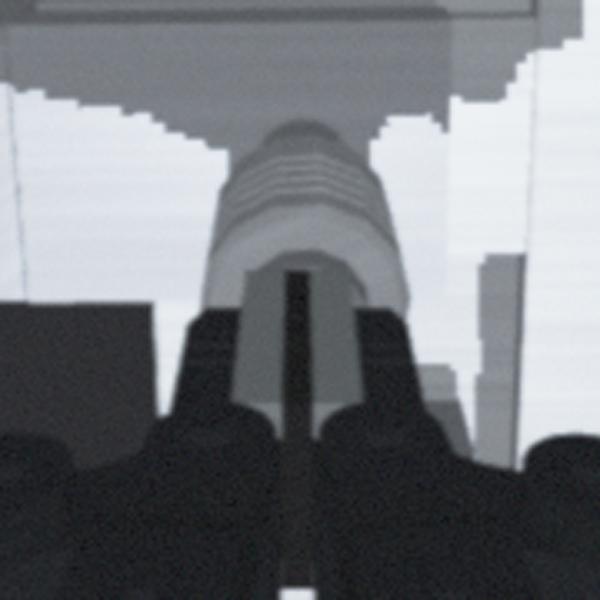

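Pin is following down, upright (handle top 0.142, nose ≈36 mm in). Continuing in 2–3 mm calls.

Call:
jog_arm --rows '[{"offset": [0, 0, 0.001], "roll": 0}, {"offset": [0, 0, 0.002], "roll": 0}, {"offset": [0, 0, 0.002], "roll": 0}]'

```text
t: 30.45
ee_pos: [0.5606, -0.0407, 0.148]
orientation: [180.0, 0.0, 85.8]
force: [0.1, 0.1, 4.2]
finger_gap: 0.003
```

Call:
jog_arm --rows '[{"offset": [0, 0, 0.001], "roll": 0}, {"offset": [0, 0, 0.002], "roll": 0}, {"offset": [0, 0, 0.002], "roll": 0}]'

```text
t: 30.82
ee_pos: [0.5606, -0.0407, 0.146]
orientation: [180.0, 0.0, 85.8]
force: [-0.0, -0.9, 4.2]
finger_gap: -0.001
```

Call:
jog_arm --rows '[{"offset": [0, 0, 0.001], "roll": 0}, {"offset": [0, 0, 0.0015], "roll": 0}, {"offset": [0, 0, 0.0015], "roll": 0}]'

```text
t: 31.2
ee_pos: [0.561, -0.0409, 0.1454]
orientation: [179.9, 0.0, 85.8]
force: [-0.5, -0.7, 9.7]
finger_gap: -0.004
```

Call:
jog_arm --rows '[{"offset": [0, 0, 0.0005], "roll": 0}, {"offset": [0, 0, 0.001], "roll": 0}, {"offset": [0, 0, 0.001], "roll": 0}]'

```text
t: 31.58
ee_pos: [0.561, -0.0408, 0.1444]
orientation: [179.9, 0.0, 85.8]
force: [-0.6, -0.6, 9.6]
finger_gap: -0.0
```

Call:
jog_arm --rows '[{"offset": [0, 0, 0.0005], "roll": 0}, {"offset": [0, 0, 0.001], "roll": 0}, {"offset": [0, 0, 0.001], "roll": 0}]'

```text
t: 31.95
ee_pos: [0.5607, -0.0408, 0.1426]
orientation: [180.0, 0.0, 85.8]
force: [0.3, -0.7, 5.0]
finger_gap: -0.002
```

Call:
jog_arm --rows '[{"offset": [0, 0, 0.0005], "roll": 0}, {"offset": [0, 0, 0.001], "roll": 0}, {"offset": [0, 0, 0.001], "roll": 0}]'

```text
t: 32.33
ee_pos: [0.5606, -0.0407, 0.1415]
orientation: [180.0, 0.0, 85.8]
force: [-0.2, -0.8, 4.0]
finger_gap: 0.001
```

Call:
jog_arm --rows '[{"offset": [0, 0, 0.001], "roll": 0}, {"offset": [0, 0, 0.002], "roll": 0}, {"offset": [0, 0, 0.002], "roll": 0}]'

```text
t: 32.7
ee_pos: [0.5604, -0.0406, 0.1393]
orientation: [-180.0, -0.0, 85.8]
force: [-0.5, -0.9, 3.3]
finger_gap: -0.003
```

Call:
jog_arm --rows '[{"offset": [0, 0, 0.001], "roll": 0}, {"offset": [0, 0, 0.002], "roll": 0}, {"offset": [0, 0, 0.002], "roll": 0}]'

```text
t: 33.08
ee_pos: [0.5604, -0.0407, 0.1373]
orientation: [-180.0, -0.0, 85.8]
force: [1.1, 0.1, 3.4]
finger_gap: 0.0
```

Call:
jog_arm --rows '[{"offset": [0, 0, 0.001], "roll": 0}, {"offset": [0, 0, 0.0015], "roll": 0}, {"offset": [0, 0, 0.0015], "roll": 0}]'

```text
t: 33.45
ee_pos: [0.5605, -0.0407, 0.136]
orientation: [-180.0, -0.0, 85.8]
force: [-0.4, -0.7, 4.2]
finger_gap: 0.006
```

```bash
python3 pz.py w12
```

```text
[ 0.5605 -0.0407  0.136 ] [ 0.6 -0.6  4. ] 33.5
[(0.092, 3), (0.094, 49), (0.096, 55), (0.098, 53), (0.1, 49), (0.102, 66), (0.104, 58), (0.106, 45), (0.108, 95), (0.11, 30), (0.112, 75), (0.114, 67), (0.116, 55), (0.118, 117), (0.12, 35), (0.122, 70), (0.124, 96), (0.126, 443), (0.128, 653), (0.13, 45), (0.132, 37), (0.134, 36), (0.138, 15), (0.14, 59), (0.142, 112), (0.144, 113), (0.146, 136), (0.148, 137), (0.15, 165), (0.152, 150), (0.154, 153), (0.156, 167), (0.158, 170), (0.16, 194), (0.162, 176), (0.164, 193), (0.166, 122), (0.168, 114), (0.17, 142), (0.172, 639), (0.174, 114), (0.176, 133), (0.178, 234), (0.18, 426), (0.182, 692), (0.184, 530), (0.186, 366)]
handle top z 0.12823676017206734 circle ((559.841552734375, -40.31856155395508), 14.836380004882812)
```

Call:
jog_arm --rows '[{"offset": [0, 0, 0.001], "roll": 0}, {"offset": [0, 0, 0.0015], "roll": 0}, {"offset": [0, 0, 0.0015], "roll": 0}]'

```text
t: 33.88
ee_pos: [0.5611, -0.0408, 0.1354]
orientation: [179.9, 0.0, 85.8]
force: [-0.5, -0.5, 10.2]
finger_gap: 0.001
```

Call:
jog_arm --rows '[{"offset": [0, 0, 0.001], "roll": 0}, {"offset": [0, 0, 0.0015], "roll": 0}, {"offset": [0, 0, 0.0015], "roll": 0}]'

```text
t: 34.25
ee_pos: [0.5609, -0.0408, 0.1338]
orientation: [179.9, 0.0, 85.8]
force: [-0.6, 0.2, 8.7]
finger_gap: 0.003
```

Call:
jog_arm --rows '[{"offset": [0, 0, 0.0005], "roll": 0}, {"offset": [0, 0, 0.001], "roll": 0}, {"offset": [0, 0, 0.001], "roll": 0}]'

```text
t: 34.62
ee_pos: [0.5606, -0.0407, 0.1321]
orientation: [180.0, 0.0, 85.8]
force: [0.0, -0.8, 4.3]
finger_gap: 0.005
```

Call:
jog_arm --rows '[{"offset": [0, 0, 0.0005], "roll": 0}, {"offset": [0, 0, 0.001], "roll": 0}, {"offset": [0, 0, 0.001], "roll": 0}]'

```text
t: 35.0
ee_pos: [0.5605, -0.0407, 0.1309]
orientation: [-180.0, -0.0, 85.8]
force: [1.1, -0.4, 3.9]
finger_gap: -0.0
```

Call:
jog_arm --rows '[{"offset": [0, 0, 0.001], "roll": 0}, {"offset": [0, 0, 0.002], "roll": 0}, {"offset": [0, 0, 0.002], "roll": 0}]'

```text
t: 35.38
ee_pos: [0.5604, -0.0406, 0.1288]
orientation: [-180.0, -0.0, 85.8]
force: [-0.2, -0.8, 3.1]
finger_gap: -0.0
```

Call:
jog_arm --rows '[{"offset": [0, 0, 0.001], "roll": 0}, {"offset": [0, 0, 0.002], "roll": 0}, {"offset": [0, 0, 0.002], "roll": 0}]'

```text
t: 35.75
ee_pos: [0.5605, -0.0407, 0.1269]
orientation: [-180.0, 0.0, 85.8]
force: [0.1, -0.6, 4.2]
finger_gap: -0.002
```

Call:
jog_arm --rows '[{"offset": [0, 0, 0.001], "roll": 0}, {"offset": [0, 0, 0.0015], "roll": 0}, {"offset": [0, 0, 0.0015], "roll": 0}]'

```text
t: 36.12
ee_pos: [0.5601, -0.0404, 0.1248]
orientation: [-179.9, -0.0, 85.8]
force: [0.2, 0.2, -0.3]
finger_gap: 0.002
```

Call:
jog_arm --rows '[{"offset": [0, 0, 0.001], "roll": 0}, {"offset": [0, 0, 0.0015], "roll": 0}, {"offset": [0, 0, 0.0015], "roll": 0}]'

```text
t: 36.5
ee_pos: [0.5604, -0.0406, 0.1241]
orientation: [-180.0, -0.0, 85.8]
force: [-1.0, 0.6, 4.8]
finger_gap: -0.002
```

Pin has dropped home (force went to zero, button met at 0.124 as expected). Now pressing the button fully for the through-check, then letting it up.

Call:
jog_arm --rows '[{"offset": [0, 0, 0.001], "roll": 0}, {"offset": [0, 0, 0.002], "roll": 0}, {"offset": [0, 0, 0.002], "roll": 0}]'

```text
t: 36.88
ee_pos: [0.5605, -0.0406, 0.1226]
orientation: [180.0, -0.0, 85.8]
force: [-4.1, 2.3, 8.3]
finger_gap: -0.005
```

Call:
jog_arm --rows '[{"offset": [0, 0, 0.001], "roll": 0}, {"offset": [0, 0, 0.002], "roll": 0}, {"offset": [0, 0, 0.002], "roll": 0}]'

```text
t: 37.25
ee_pos: [0.5606, -0.0406, 0.1208]
orientation: [180.0, 0.0, 85.8]
force: [-4.2, 2.1, 10.0]
finger_gap: -0.002
```

Call:
jog_arm --rows '[{"offset": [0, 0, 0.001], "roll": 0}, {"offset": [0, 0, 0.0015], "roll": 0}, {"offset": [0, 0, 0.0015], "roll": 0}]'

```text
t: 37.62
ee_pos: [0.5606, -0.0406, 0.1195]
orientation: [180.0, 0.0, 85.8]
force: [-5.1, 1.5, 10.5]
finger_gap: -0.005
```

Call:
jog_arm --rows '[{"offset": [0, 0, 0.0005], "roll": 0}, {"offset": [0, 0, 0.001], "roll": 0}, {"offset": [0, 0, 0.001], "roll": 0}, {"offset": [0, 0, 0.001], "roll": 0}]'

```text
t: 38.12
ee_pos: [0.5606, -0.0406, 0.1186]
orientation: [180.0, 0.0, 85.8]
force: [-4.8, 1.9, 13.0]
finger_gap: -0.003
```

Call:
jog_arm --rows '[{"offset": [0, 0, 0.0003], "roll": 0}, {"offset": [0, 0, 0.0006], "roll": 0}, {"offset": [0, 0, 0.0006], "roll": 0}]'

```text
t: 38.5
ee_pos: [0.5606, -0.0406, 0.1181]
orientation: [180.0, 0.0, 85.8]
force: [-6.6, 0.7, 12.5]
finger_gap: 0.002
```

```bash
python3 pz.py w13
```

```text
[ 0.5606 -0.0406  0.1181] [-4.6  1.4 12.7] 38.55
[(0.082, 60), (0.084, 62), (0.086, 55), (0.088, 84), (0.09, 39), (0.092, 69), (0.094, 90), (0.096, 48), (0.098, 96), (0.1, 57), (0.102, 77), (0.104, 104), (0.106, 44), (0.108, 90), (0.11, 116), (0.112, 702), (0.114, 275), (0.116, 13), (0.12, 9), (0.122, 62), (0.124, 100), (0.126, 119), (0.128, 139), (0.13, 132), (0.132, 150), (0.134, 160), (0.136, 161), (0.138, 171), (0.14, 159), (0.142, 193), (0.144, 190), (0.146, 185), (0.148, 130), (0.15, 105), (0.152, 117), (0.154, 667), (0.156, 118), (0.158, 126), (0.16, 227), (0.162, 428), (0.164, 646), (0.166, 555), (0.168, 379), (0.17, 373), (0.172, 341), (0.174, 335), (0.176, 101), (0.178, 42), (0.18, 71), (0.182, 169), (0.184, 223), (0.186, 256)]
handle top z 0.11345802322282636 circle ((559.7721557617188, -40.515594482421875), 14.726195335388184)
```

View pics/w13.png

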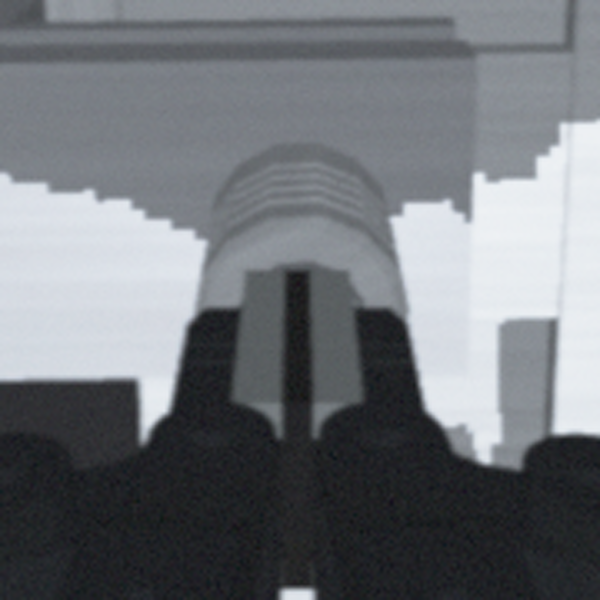

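Shoulder sits on the bracket (handle top 0.1135 vs 0.114 expected). Letting up and retreating.

Call:
jog_arm --rows '[{"offset": [0, 0, -0.004], "roll": 0}, {"offset": [0, 0, -0.01], "roll": 0}, {"offset": [0, 0, -0.03], "roll": 0}, {"offset": [0, 0, -0.08], "roll": 0}, {"offset": [0, -0.05, -0.11], "roll": 0}, {"offset": [0, -0.06, -0.11], "roll": 0}, {"offset": [0, -0.06, -0.11], "roll": 0}, {"offset": [0, -0.06, -0.11], "roll": 0}]'

```text
t: 39.55
ee_pos: [0.5011, -0.0364, 0.2258]
orientation: [-179.9, -0.0, 85.8]
force: [-0.3, -0.3, -0.6]
finger_gap: -0.003
```

```bash
python3 - <<'E'
from h import *
im=snap("wrist","pics/w14.png");sc=snap("scene");s=manip.read_state();print(s["ee_pos"],s["force"],s["t"])
v,u=np.mgrid[0:420,0:560]; E=im["extrinsics"]; r=im["range_z"]
P=np.stack([(u-im["cx"])/im["fx"]*r,-(v-im["cy"])/im["fy"]*r,-r],-1)@E[:3,:3].T+E[:3,3]
near=(r>0)&(np.hypot(P[...,0]-.56,P[...,1]+.04)<.03)
for l,a,b in(("btn",.1185,.13),("hand",.110,.1165)):
    m=near&(P[...,2]>a)&(P[...,2]<b)
    print(l,m.sum(),np.round(np.median(P[m],0),4),cv2.minEnclosingCircle((P[m][:,:2]*1000).astype(np.float32)))
E=sc["extrinsics"]; r=sc["range_z"]
P=np.stack([(u-sc["cx"])/sc["fx"]*r,-(v-sc["cy"])/sc["fy"]*r,-r],-1)@E[:3,:3].T+E[:3,3]
m=(r>0)&(P[...,2]>.112)&(P[...,2]<.124)&(np.hypot(P[...,0]-.474,P[...,1]-.155)<.03)
k=P[m].mean(0) if m.any() else None; print("knob",k)
E
```

```text
[ 0.50110366 -0.03634314  0.2259005 ] [-0.05956159  1.12390184 -0.02178417] 39.65
btn 0 [nan nan nan] ((0.0, 0.0), 0.0)
hand 0 [nan nan nan] ((0.0, 0.0), 0.0)
knob [0.47638436 0.15878068 0.11737642]
  return _methods._mean(a, axis=axis, dtype=dtype,
  ret = um.true_divide(
```

View pics/w14.png

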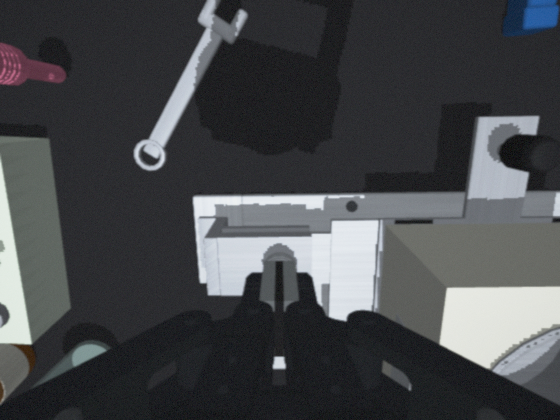

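The shut fingers hide the pin. I'll move off towards +x and up for a clear wrist and scene view.

Call:
jog_arm --rows '[{"offset": [-0.02, 0.04, -0.03], "roll": 0}, {"offset": [-0.04, 0.1, -0.04], "roll": 0}, {"offset": [-0.04, 0.13, -0.04], "roll": 0}, {"offset": [-0.04, 0.13, -0.04], "roll": 0}, {"offset": [-0.04, 0.13, -0.04], "roll": 0}, {"offset": [-0.04, 0.13, -0.04], "roll": 0}]'

```text
t: 40.4
ee_pos: [0.6269, -0.0855, 0.2672]
orientation: [180.0, 0.0, 85.8]
force: [0.2, -0.2, 0.4]
finger_gap: 0.0
```

```bash
python3 - <<'E'
from h import *
v,u=np.mgrid[0:420,0:560]
for n in("wrist","scene"):
    im=snap(n,"pics/%s15.png"%n); E=im["extrinsics"]; r=im["range_z"]
    P=np.stack([(u-im["cx"])/im["fx"]*r,-(v-im["cy"])/im["fy"]*r,-r],-1)@E[:3,:3].T+E[:3,3]
    near=(r>0)&(np.hypot(P[...,0]-.56,P[...,1]+.04)<.03)
    for l,a,b in(("btn",.1185,.13),("hand",.110,.1165)):
        m=near&(P[...,2]>a)&(P[...,2]<b)
        if m.any(): print(n,l,m.sum(),np.round(np.median(P[m],0),4),cv2.minEnclosingCircle((P[m][:,:2]*1000).astype(np.float32)))
im=load("wrist");a,b=map(int,proj(im,[.56,-.04,.1]));b=max(b,60)
cv2.imwrite("pics/w15c.png",cv2.resize(im["color"][b-60:b+60,a-60:a+60],(500,500),interpolation=cv2.INTER_CUBIC)[:,:,::-1])
print(manip.read_state()["force"],manip.read_state()["t"])
E
```

```text
wrist btn 425 [ 0.5604 -0.0412  0.1236] ((560.4142456054688, -40.9924201965332), 8.91107177734375)
wrist hand 657 [ 0.5599 -0.0431  0.1136] ((560.6222534179688, -40.91761779785156), 14.957930564880371)
scene btn 37 [ 0.5641 -0.0364  0.1247] ((563.5308837890625, -38.75941467285156), 9.005999565124512)
scene hand 33 [ 0.5695 -0.0379  0.1148] ((562.8444213867188, -39.970123291015625), 15.038846015930176)
[ 0.07958077 -0.27533631  0.66223329] 40.5
```

View pics/w15c.png

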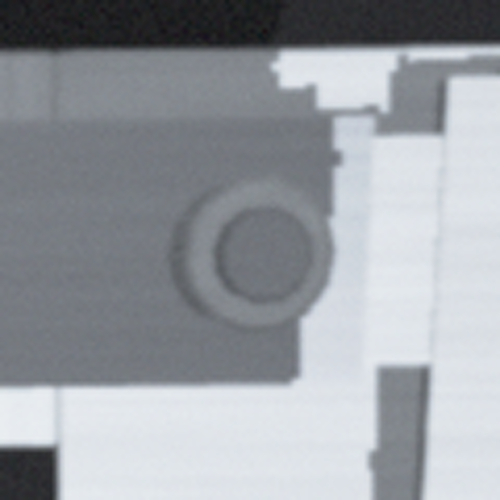

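View pics/scene15.png

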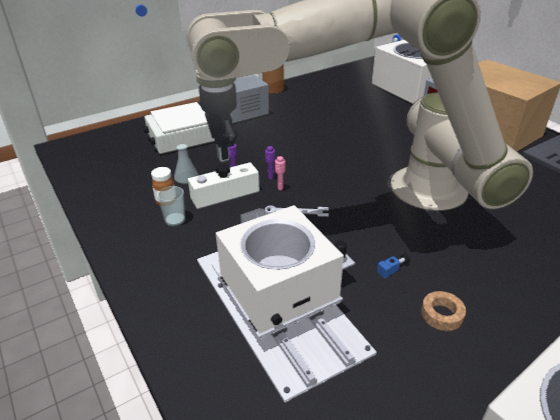

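The button stands 10 mm out of the handle (0.1236 vs 0.1136), the handle is upright with its shoulder on the bracket, and nothing else has moved. Handing in.

```bash
python3 -c "
from h import *
print(manip.close_job())"
```

```text
the job is handed in; nothing more can be done
None
```

The heating bath is locked in its working position, with the ball-lock pin home through both ears and the tongue. I handed the job in at about 40.5 s of the 72 s allowed.

**How it went:**
- I drew the bath 50 mm by its knob and stood the pin in the bracket, with its nose on the tongue.
- I then drew the bath about 17 mm further in small steps. The pin dropped 9 mm, then came upright as the holes lined up.
- I pushed the pin home by its button with the fingers shut. My force readings stayed at or below about 13 N, against the 25 N limit.
- With the pin home I pressed the button about 6 mm, then let it up.

**Last checks (wrist camera):**
- **Depth:** the handle top is at 113.6 mm, against 114 mm when home.
- **Button:** it stands 10 mm out of the handle, so fully released.
- **Upright and centred:** button and handle circles agree to 0.2 mm, within about 1.3 mm of my estimate of the hole's axis.
- **Bath:** the knob is at about 190 mm along the rails, well under 210 mm, and the other parts look unmoved in the scene view.
- **Robot:** it was clear of everything, with the force reading at about zero.

**Disagreements:**
- The pin slid through the holes at lower push than I expected, about 3–10 N. The balls were probably gripping the walls part of the way, so the full press was done after it was home.
- While I held the button fully in, a sideways force of about 5 N showed; it was gone after release.
- The scene camera places the pin 2 to 3 mm away from where the wrist camera does. The two differed by about as much (2 to 3 mm) on other points.

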